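# Charge and bolt the desiccator box

### The arm

A 6-joint arm with a two-finger parallel gripper is mounted at the origin on a cart in front of the work surface, level with it; the furniture and walls round the work are solid. World frame = base frame: x ahead of the robot, y to its left, z up, the work surface at z = 0. Lengths are in m, angles in rad, forces in N, time in s.
With the tool pointing down it reaches from about 0.25 to 0.725 m from the base axis. Payload 4 kg.
Tool frame: the origin (TCP) lies midway between the tips of the shut fingers; the grasp point (between the pads) lies 19 mm behind it (bot.grip_point_offset is the distance from the TCP to the grasp point, in m); z points along the fingers, y is the line along which they close (so a half turn about z gives the same grasp; the last joint's range is limited). The gripper opens to 85 mm and grips with 20 to 120 N. Pads are 22 mm wide; open, the fingers measure 114 mm over their backs; the gripper's body (76 mm by 85 mm) begins 54 mm behind the grasp point. The pads swing forward as they close: fully open they stand 13 mm farther back than shut.
Start: joints at [-1.195, 0.241, 0.005, 1.335, 0, 1.571], TCP at [0.184, -0.465, 0.202] pointing down, gripper open.
Joint ranges: [-2.72, 2.72], [-1.05, 1.87], [-1.09, 1.28], [-1.99, 2.15], [-1.42, 1.44], [-3.14, 3.14]. Speed limits (rad/s): [2.79, 2.79, 3.14, 3.14, 3.14, 3.14].

### API

Orientations are given as a unit quaternion [x, y, z, w].
In Python, from workcell import bot gives the robot as it stands.
- The arm moves only by the tool step_arm, never from a script. Its argument "targets" is text: rows parted by semicolons, each of 7 numbers parted by spaces: the opening, from -1 (shut) to 1 (fully open), so that 0 is half open, then the shift along the world's x, y, z normalised to -1 to 1, where 1 is 0.5 m, then the turn, a rotation vector about the world's x, y, z normalised to -1 to 1, where 1 is pi/4 rad. In form: gripper x y z wx wy wz; .... A call has 1 to 10 rows; each row is the pose to reach, as a shift and turn from the pose commanded when the call began; what a row does not reach only later rows make up. A row lasts 1/12 s, in which the tool goes at most 41.7 mm and 7.16 degrees, less where a joint would pass 70% of its speed; a pose out of reach is approached as far as the arm can. A call with a number of a shift or a turn outside -1 to 1 is refused whole. A call with a gripper value outside its range is refused whole. The fingers move at their own pace and stop on an object; the grip force is fixed at half the most. Time passes only in rows, so rows that repeat a pose let the fingers close. It gives the time, the measured TCP pose, the force, the opening and the grip force at its end, in the units of the state.
- bot.get_obs(): the state, without advancing time (a new reading comes with each control period).
- bot.camera(name): name is "side" or "top" or "wrist"; returns the picture (420x560x3 uint8, red, green, blue); there is no depth.
- bot.camera_info(name): a dict with "vertical_fov" (degrees; the focal length in pixels is half the picture's height over the tangent of half this angle, whatever the lens; pixels are square), "cx", "cy" (the principal point, pixels), "pose" (4x4, takes a point from camera to world coordinates). Camera axes: x right, y up, looking along -z (the intrinsics and any distortion apply to the point x, -y, -z); pixel columns grow to the right and rows downward; lengths in m; the calibration is good to about 2 mm. A picture is of the moment at which its call begins: read the wrist's pose just before it. camera_info takes no time and is no camera call; for the wrist camera it gives the pose at the moment of the call.
- bot.job_done(): hands the job in; it is judged then, once.
The state is a dict: "clock": time; "joint_pos": joint angles; "joint_vel": joint speeds; "tau": joint torques, N m; "eef_pos": TCP position; "tool_rot": TCP orientation; "ft_force": force on the tool from outside, world axes, zero at the start; "ft_torque": the same for the moment, N m; "grip_width": finger opening in m; "grasp_force": force on a finger pad.
Only numpy, scipy, OpenCV 4.12 (cv2) and the standard library are available. Lean on these libraries where they do the work, as an engineer would, in place of code of your own. Each camera call takes 0.05 s, during which the arm holds its last target. There are 200 camera calls.

### The job

Get the desiccator box ready: tip the desiccant canisters out of the orange cup into the box's small well, stand the empty cup upright in the grey tray, and set every aluminium moisture dish that is on the bench flat in the box's large bay. Pick up and put into the well any canister that goes astray. With everything in, slide the cover fully shut, and only then push the bolt with the red knob across until it is fully home through the brass keeper.

Things in the scene. Friction and masses are not known exactly. Their poses are not given: they have to be found in the camera images.
- desiccator: White open box fixed to the bench. Origin: on the bench under its centre; x = the way the cover opens (roughly away from the robot), y = left, z up. In mm: floor z 8, walls to 45, inside x -60 to 60; dish bay y -60 to 151; well y -151 to -65; divider between to z 41. Side rails (outer y +-161, to z 58) run back to x 212. Front ledge with the bolt: x -119 to -69, y -150 to 50, z 42.
- well (a point): Centre of the floor of the small desiccant well; axes as the box's. The well measures 120 mm along x and 86 mm along y, 37 mm deep.
- dish_bay (a point): Centre of the floor of the large dish bay; axes as the box's. The bay measures 120 mm along x and 211 mm along y, 37 mm deep: three dishes fit in a row along y at a pitch of 73 mm.
- cover (a joint): Sliding clear cover of the box, a flat plate whose top lies 53 mm above the bench. Value in m: 0 = fully shut (forward, toward the bolt), about 0.13 = open (pushed back along the box's +x; its front edge then lies just behind the compartments). Moves along the box's x with about 2 N of friction, stays where left.
- cover_handle (a point): Centre of the cover's black bar handle: 14 mm thick along x, 70 mm long along y, 27 mm tall (53 to 80 mm above the bench). Axes as the box's. Moves with the cover.
- bolt (a joint): Sliding bolt on the ledge. Value in m: 0 = drawn back, 0.040 = fully home, at its stop, tip through the keeper. Moves along the box's -y with about 2 N of friction, stays where left.
- bolt_knob (a point): Centre of the red knob standing upright on the bolt: 15 mm in diameter, 26 mm tall (76 to 102 mm above the bench), on a 10 mm stem. Axes as the box's. Moves with the bolt.
- bolt_tip (a point): The free (-y) end of the 10 mm bolt rod, on its axis.
- keeper (a point): Centre of the opening of the brass keeper, an arch 16 mm wide along y, carried on a lug at the front edge of the cover (moves with it); its top is 66 mm, its feet 46 mm above the bench. With the cover shut it stands in line with the bolt; with the cover open it overhangs the rear of the well (box x above +20 mm).
- tray: Shallow grey tray, 110 mm (x) by 150 mm (y), walls 2 mm thick and 26 mm high, floor 2 mm thick; fixed to the bench. Origin under its centre.
- cup_center (a point): Orange open cup, 80 mm tall, 52 mm across at the foot, 62 mm at the rim (57 mm half-way), wall 3 mm, floor 4 mm, 60 g. Point on its axis half-way up (40 mm above its underside); z = from foot to mouth.
- can_0_center (a point): Desiccant canister: white plastic cylinder with a blue end, 15 mm in diameter, 16 mm long, 10 g. Its centre; z = its axis. Starts in the cup with five others, in two layers of three.
- can_1_center (a point): Desiccant canister: white plastic cylinder with a blue end, 15 mm in diameter, 16 mm long, 10 g. Its centre; z = its axis. Starts in the cup with five others, in two layers of three.
- can_2_center (a point): Desiccant canister: white plastic cylinder with a blue end, 15 mm in diameter, 16 mm long, 10 g. Its centre; z = its axis. Starts in the cup with five others, in two layers of three.
- can_3_center (a point): Desiccant canister: white plastic cylinder with a blue end, 15 mm in diameter, 16 mm long, 10 g. Its centre; z = its axis. Starts in the cup with five others, in two layers of three.
- can_4_center (a point): Desiccant canister: white plastic cylinder with a blue end, 15 mm in diameter, 16 mm long, 10 g. Its centre; z = its axis. Starts in the cup with five others, in two layers of three.
- can_5_center (a point): Desiccant canister: white plastic cylinder with a blue end, 15 mm in diameter, 16 mm long, 10 g. Its centre; z = its axis. Starts in the cup with five others, in two layers of three.
- dish_0_center (a point): Closed round aluminium moisture dish with its slip lid on (lid fixed), 61 mm across the lid, 57 mm at the body (the part that fingers meet), about 26 mm high in all. Point on its axis 12 mm above its underside; z = its axis, up. 30 g. Two or three of the dishes are there in a run; an absent one reads None.
- dish_1_center (a point): Closed round aluminium moisture dish with its slip lid on (lid fixed), 61 mm across the lid, 57 mm at the body (the part that fingers meet), about 26 mm high in all. Point on its axis 12 mm above its underside; z = its axis, up. 30 g. Two or three of the dishes are there in a run; an absent one reads None.
- dish_2_center (a point): Closed round aluminium moisture dish with its slip lid on (lid fixed), 53 mm across the lid, 50 mm at the body (the part that fingers meet), about 23 mm high in all. Point on its axis 12 mm above its underside; z = its axis, up. 30 g. Two or three of the dishes are there in a run; an absent one reads None.
Not all that is in view belongs to the job. Of the things that look like the part that bears cup_center, take the one that is farthest to the robot's right at the start.

How it is judged:
By the outcome, as a careful person would: the job done as asked, in the order asked, and still so for the second after the job is handed in, with the robot touching nothing.
Of dish_0, dish_1, dish_2 only 2 to 3 are there at a start; the rules pass over those that are not, and their reading is None.
At some moment in a run one of dish_0, dish_1, dish_2 may be knocked a few centimetres aside while the robot is not near it.
It also fails if it takes over 200 s, if anything falls off the work surface, if the arm or the gripper's body presses on something with over 40 N, if the wrist force passes 120 N, or if a joint passes its speed limit or range.

## Working session

There is one attempt and no reset: what is moved stays moved. The work goes in short steps, Python scripts to look and compute and a tool call to move; the robot and the scene stay as the last step left them, time stands still between calls to the robot, and variables do not carry over. Pictures are saved under pics/ and viewed, at most 14 in all, crops included, and the job is handed in when it is done.

Besides the shell and the picture viewer there is one more tool, called after ">>>" by a JSON object that holds its "fn" and its "kwargs". step_arm: Moves the arm, as the interface text tells. Scaled input: -1 to 1 covers 0.5 m each way for a shift and pi/4 rad each way for a turn. Its arguments: {"type":"object","properties":{"targets":{"type":"string"}},"required":["targets"]}

```bash
ls; mkdir -p pics
cat > h.py <<'E'
from workcell import bot
import numpy as np, cv2
def snap(n,f=None):
    info=bot.camera_info(n); im=np.array(bot.camera(n))
    if f: cv2.imwrite('pics/'+f,im[:,:,::-1])
    return im,info
def ray(info,u,v,h=420):
    f=h/2/np.tan(np.radians(info['vertical_fov'])/2)
    T=np.array(info['pose']); d=T[:3,:3]@np.array([(u-info['cx'])/f,-(v-info['cy'])/f,-1])
    return T[:3,3],d
def onz(info,u,v,z):
    o,d=ray(info,u,v); return o+d*(z-o[2])/d[2]
def proj(info,p,h=420):
    f=h/2/np.tan(np.radians(info['vertical_fov'])/2)
    T=np.array(info['pose']); q=T[:3,:3].T@(np.array(p)-T[:3,3])
    return np.array([info['cx']+f*q[0]/-q[2],info['cy']-f*q[1]/-q[2]])
E
python3 - <<'E'
from h import *
a,i=snap('top','top0.png'); b,j=snap('side','side0.png')
print(i);print(j);o=bot.get_obs();print(o);print(bot.grip_point_offset)
E
```

```text
pics
{'vertical_fov': 57.611630100576136, 'cx': 278.9125484308507, 'cy': 215.06017565408877, 'pose': array([[ 4.80370365e-03,  9.86014374e-01, -1.66591051e-01,
         4.26022976e-01],
       [-9.99727419e-01,  9.29050279e-04, -2.33286080e-02,
        -1.25822534e-02],
       [-2.28475713e-02,  1.66657706e-01,  9.85750069e-01,
         1.06097388e+00],
       [ 0.00000000e+00,  0.00000000e+00,  0.00000000e+00,
         1.00000000e+00]])}
{'vertical_fov': 42.20588429812923, 'cx': 294.6925890847843, 'cy': 210.19552189079556, 'pose': array([[-0.71826414,  0.28899109, -0.63291451, -0.42894351],
       [-0.69575847, -0.30368433,  0.65091934,  1.07080425],
       [-0.00409633,  0.90788765,  0.41919356,  0.75407314],
       [ 0.        ,  0.        ,  0.        ,  1.        ]])}
{'clock': 0.1, 'joint_pos': array([-1.19499339e+00,  2.41355632e-01,  3.85551478e-03,  1.33522818e+00,
       -1.12402904e-05,  1.57080819e+00]), 'joint_vel': array([ 0.00087429, -0.00253811,  0.00153175, -0.00052291,  0.00091933,
       -0.0009483 ]), 'tau': array([ 6.75065767e-04, -3.73137474e+01,  2.53009683e+01,  1.08570416e-02,
        4.14633575e-05, -7.50887438e-06]), 'eef_pos': array([ 0.18327279, -0.46451618,  0.20089176]), 'tool_rot': array([ 9.82399047e-01,  1.86791807e-01, -1.85970535e-04, -9.47930692e-04]), 'ft_force': array([-0.14830668,  0.46022723,  0.28555834]), 'ft_torque': array([0.03061964, 0.07232334, 0.03663358]), 'grasp_force': 0.0, 'grip_width': 0.08534129575292897}
0.0187
```

View pics/top0.png

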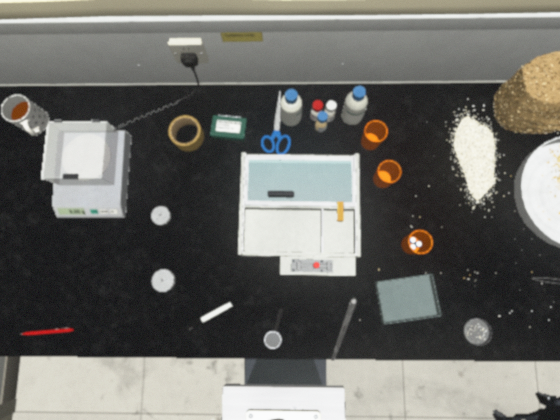

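View pics/side0.png

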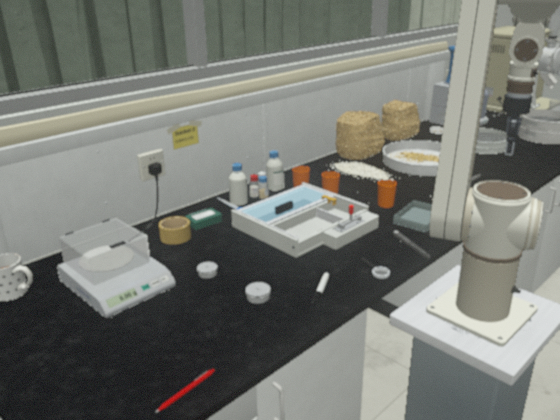

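The top view shows three orange cups at (375,135), (388,173) and (420,242). The last is farthest right and is the one holding white canisters. Dish candidates are at (160,215), (162,280), (273,340) and (478,331), so I'll enlarge these.

Run:
```python
from h import *
a=cv2.imread('pics/top0.png'); i=bot.camera_info('top')
def c(u,v,r=35): return cv2.resize(a[v-r:v+r,u-r:u+r],(260,260),interpolation=cv2.INTER_CUBIC)
im=np.vstack([np.hstack([c(160,215),c(162,280),c(273,340)]),np.hstack([c(478,331),c(420,242),c(315,262)])])
cv2.imwrite('pics/crop0.png',im)
for n,u,v,z in [('cupR rim',420,242,.08),('d',160,215,.026),('d',162,280,.026),('d?',273,340,.026),('?',478,331,.02),('trayTL',377,280,.026),('trayBR',440,317,.026),('boxFL',239,255,.045),('boxFR',361,255,.045),('boxBL',242,154,.058),('boxBR',360,154,.058),('knob',316,265,.102),('handle',281,194,.08),('keeper',341,211,.066)]:
    print(n,onz(i,u,v,z).round(3))
```

```text
cupR rim [ 0.522 -0.35   0.08 ]
d [0.601 0.341 0.026]
d [0.423 0.326 0.026]
d? [0.271 0.026 0.026]
? [ 0.297 -0.507  0.02 ]
trayTL [ 0.426 -0.25   0.026]
trayBR [ 0.332 -0.409  0.026]
boxFL [0.49  0.117 0.045]
boxFR [ 0.491 -0.206  0.045]
boxBL [0.765 0.113 0.058]
boxBR [ 0.764 -0.209  0.058]
knob [ 0.462 -0.083  0.102]
handle [0.648 0.005 0.08 ]
keeper [ 0.605 -0.153  0.066]
```

View pics/crop0.png

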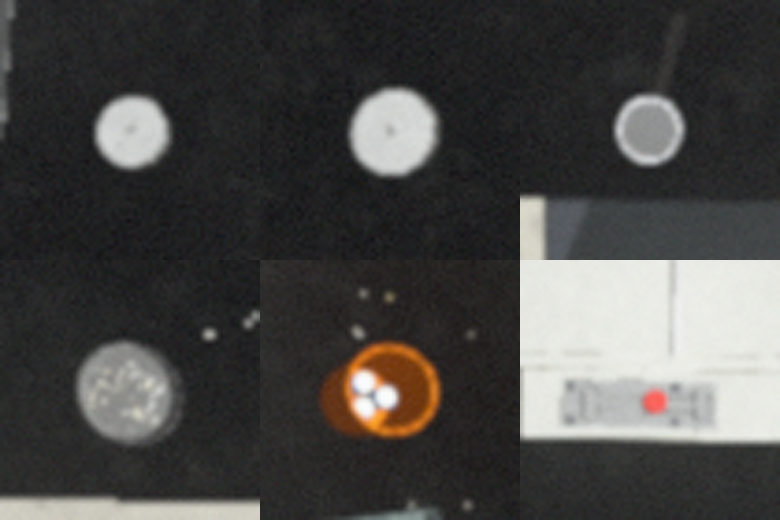

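The right-hand cup at crop (392,390), top pixel (420,242), is the one meant: it is farthest right and holds the white canisters. The two aluminium dishes are at (160,215), small, and (162,280), large. (273,340) is a ladle or sieve with a handle and (478,331) is a glass dish of grains, so neither belongs to the job. I'll plan an oblique side grasp on the cup.

```bash
cat >> h.py <<'E'
from scipy.spatial.transform import Rotation as Rn
def ori(az,pitch,roll=0):
    """tool z at azimuth az, pitched down; tool y lateral left; roll about tool z (deg)"""
    A,P=np.radians([az,pitch])
    z=np.array([np.cos(P)*np.cos(A),np.cos(P)*np.sin(A),-np.sin(P)])
    y=np.array([-np.sin(A),np.cos(A),0]); x=np.cross(y,z)
    return Rn.from_matrix(np.c_[x,y,z])*Rn.from_euler('z',roll,degrees=True)
def plan(G,R,off=.0187):
    o=bot.get_obs(); t=np.array(G)+R.as_matrix()[:,2]*off
    dp=(t-o['eef_pos'])/.5; dr=(R*Rn.from_quat(o['tool_rot']).inv()).as_rotvec()/(np.pi/4)
    print('shift',dp.round(3),'turn',dr.round(3),'rows>=',max(np.linalg.norm(dp)*12,np.linalg.norm(dr)*45/7.16).round(1))
E
python3 - <<'E'
from h import *
G=np.array([.522,-.35,.045]);R=ori(-34,35);a=R.as_matrix()[:,2]
plan([.184,-.465,.25],ori(-68.5,90),0)
plan([.184,-.465,.25],ori(-34,90),0)
o=bot.get_obs()
print((Rn.from_matrix(R.as_matrix())*ori(-34,90).inv()).as_rotvec()/(np.pi/4))
print('pre',G-a*.12,'grasp tcp',G+a*.025)
E
```

```text
shift [ 0.001 -0.001  0.098] turn [-1.000e-03 -3.000e-03  1.999e+00] rows>= 12.6
shift [ 0.001 -0.001  0.098] turn [-0.    -0.003  2.766] rows>= 17.4
[-6.83457993e-01 -1.01326814e+00 -2.20402273e-16]
pre [ 0.44050706 -0.29503232  0.11382917] grasp tcp [ 0.5389777  -0.3614516   0.03066059]
```

>>> {"fn": "step_arm", "kwargs": {"targets": "1 0.06 0.06 0.12 0 0 -0.5;1 0.06 0.06 0.12 0 0 -1;1 0.06 0.06 0.12 0 0 -1;1 0.06 0.06 0.12 0 0 -1;1 0.06 0.06 0.12 0 0 -1;1 0.06 0.06 0.12 0 0 -1;1 0.06 0.06 0.12 0 0 -1;1 0.06 0.06 0.12 0 0 -1"}}

```text
clock: 0.77
eef_pos: [0.2134, -0.4348, 0.2612]
tool_rot: [0.979, -0.204, -0.0, -0.0]
ft_force: [0.8, -0.6, 0.5]
grip_width: 0.0855
grasp_force: 0.0
```

Run:
```python
from h import *
print(bot.get_obs()['joint_pos'])
plan([.3,-.3,.25],ori(-34,90),0)
plan([.3,-.3,.25],ori(-34,60),0)
```

```text
[-1.11449504e+00  1.92591875e-01  9.76619551e-02  1.47694306e+00
  4.07157785e-05  2.43705715e+00]
shift [ 0.173  0.27  -0.022] turn [ 1.000e-03 -2.000e-03  3.766e+00] rows>= 23.7
shift [ 0.173  0.27  -0.022] turn [-0.859  0.47   3.645] rows>= 23.7
```

>>> {"fn": "step_arm", "kwargs": {"targets": "1 0.05 0.1 0 0 0 0.4;1 0.05 0.1 0 0 0 1;1 0.05 0.1 0 0 0 1;1 0.05 0.1 0 0 0 1;1 0.05 0.1 0 0 0 1;1 0.05 0.1 0 0 0 1;1 0.05 0.1 0 0 0 1"}}

```text
clock: 1.35
eef_pos: [0.2384, -0.3848, 0.2614]
tool_rot: [0.982, 0.19, -0.0, -0.0]
ft_force: [-0.6, -1.2, 0.4]
grip_width: 0.0852
grasp_force: 0.0
```

>>> {"fn": "step_arm", "kwargs": {"targets": "1 0.05 0.1 0 0 0 1;1 0.05 0.1 0 0 0 1;1 0.05 0.1 0 0 0 1;1 0.05 0.1 0 0 0 1;1 0.05 0.1 0 0 0 1;1 0.05 0.1 0 0 0 1;1 0.05 0.1 0 0 0 1"}}

```text
clock: 1.93
eef_pos: [0.2634, -0.3348, 0.2614]
tool_rot: [0.834, 0.551, -0.0, -0.0]
ft_force: [0.7, -0.0, 1.1]
grip_width: 0.0855
grasp_force: 0.0
```

>>> {"fn": "step_arm", "kwargs": {"targets": "1 0.05 0.05 0 0 0 1;1 0.05 0.05 0 0 0 1;1 0.05 0.05 0 0 0 1;1 0.05 0.05 0 0 0 1;1 0.05 0.05 0 0 0 1;1 0.05 0.05 0 0 0 1;1 0.05 0.05 0 0 0 1"}}

```text
clock: 2.52
eef_pos: [0.2884, -0.3099, 0.2614]
tool_rot: [0.56, 0.829, 0.0, -0.0]
ft_force: [-0.0, -0.6, 0.4]
grip_width: 0.0856
grasp_force: 0.0
```

>>> {"fn": "step_arm", "kwargs": {"targets": "1 0 0 0 0 0 0.77;1 0 0 0 0 0 0.77;1 0 0 0 0 0 0.77;1 0 0 0 0 0 0.77;1 0 0 0 0 0 0.77;1 0 0 0 0 0 0.77;1 0 0 0 0 0 0.77"}}

```text
clock: 3.1
eef_pos: [0.2884, -0.31, 0.2615]
tool_rot: [0.292, 0.956, 0.0, -0.0]
ft_force: [0.1, 0.1, -0.3]
grip_width: 0.0856
grasp_force: 0.0
```

Run:
```python
from h import *
o=bot.get_obs();print(o['joint_pos'],o['eef_pos'])
plan([.44,-.295,.2],ori(-34,35),0)
```

```text
[-8.21512153e-01  6.87427730e-02 -4.59934896e-02  1.45661768e+00
  4.23834651e-06 -2.29265315e-01] [ 0.28837429 -0.30999105  0.26147306]
shift [ 0.303  0.03  -0.123] turn [-6.830e-01 -1.014e+00 -1.000e-03] rows>= 7.7
```

>>> {"fn": "step_arm", "kwargs": {"targets": "1 0.15 0.02 -0.05 -0.2 -0.3 0;1 0.3 0.03 -0.12 -0.68 -1 0;1 0.3 0.03 -0.12 -0.68 -1 0;1 0.3 0.03 -0.12 -0.68 -1 0;1 0.3 0.03 -0.12 -0.68 -1 0;1 0.3 0.03 -0.12 -0.68 -1 0;1 0.3 0.03 -0.12 -0.68 -1 0;1 0.3 0.03 -0.12 -0.68 -1 0;1 0.3 0.03 -0.12 -0.68 -1 0;1 0.3 0.03 -0.12 -0.68 -1 0"}}

```text
clock: 3.93
eef_pos: [0.4331, -0.2914, 0.1944]
tool_rot: [0.26, 0.853, -0.134, 0.433]
ft_force: [-0.7, -0.1, -1.4]
grip_width: 0.0852
grasp_force: 0.0
```

Run:
```python
from h import *
o=bot.get_obs();print(o['joint_pos'],o['eef_pos'])
R=ori(-34,35);a=R.as_matrix()[:,2];G=np.array([.522,-.35,.045])
plan(G-a*.12,R,0)
plan(G,R,.025)
w,i=snap('wrist','w1.png')
print(proj(i,[.522,-.35,.08]),proj(i,[.522,-.35,0]))
```

```text
[-5.87098341e-01 -2.28843223e-01 -1.01256384e+00 -1.53087290e-01
 -8.05664238e-03  5.06635748e-04] [ 0.43307618 -0.29137552  0.19435052]
shift [ 0.015 -0.007 -0.161] turn [-0.009 -0.024  0.001] rows>= 1.9
shift [ 0.212 -0.14  -0.327] turn [-0.009 -0.024  0.001] rows>= 5.0
[280.64090482 155.98390183] [280.7681312   88.98871409]
```

View pics/w1.png

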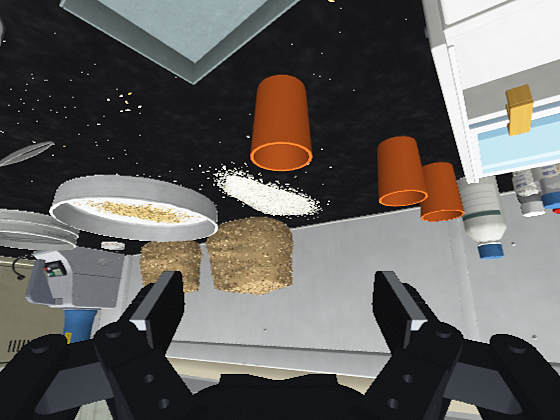

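The wrist view (upside down) shows the cup rim at (281,157), exactly where it was predicted. I'll approach.

>>> {"fn": "step_arm", "kwargs": {"targets": "1 0.015 -0.007 -0.08 0 -0.02 0;1 0.015 -0.007 -0.16 0 -0.02 0;1 0.06 -0.04 -0.2 0 -0.02 0;1 0.11 -0.07 -0.24 0 -0.02 0;1 0.16 -0.105 -0.285 0 -0.02 0;1 0.21 -0.14 -0.327 0 -0.02 0;1 0.21 -0.14 -0.327 0 -0.02 0;1 0.21 -0.14 -0.327 0 -0.02 0"}}

```text
clock: 4.65
eef_pos: [0.5461, -0.367, 0.0354]
tool_rot: [0.26, 0.848, -0.133, 0.442]
ft_force: [-0.9, -0.1, 0.3]
grip_width: 0.0852
grasp_force: 0.0
```

Run:
```python
from h import *
o=bot.get_obs();print(o['joint_pos'],o['eef_pos'],o['ft_force'])
plan([.522,-.35,.045],ori(-34,35),.025)
```

```text
[-5.92075911e-01  5.09673717e-01 -9.24447786e-01 -8.23148181e-01
  7.51218030e-04  4.12250608e-03] [ 0.54606059 -0.36696044  0.03542866] [-0.91954221 -0.14297989  0.26437171]
shift [-0.014  0.011 -0.01 ] turn [-0.004  0.003  0.001] rows>= 0.2
```

>>> {"fn": "step_arm", "kwargs": {"targets": "1 -0.012 0.01 -0.008 0 0 0;1 -0.012 0.01 -0.008 0 0 0;-1 -0.012 0.01 -0.008 0 0 0;-1 -0.012 0.01 -0.008 0 0 0;-1 -0.012 0.01 -0.008 0 0 0;-1 -0.012 0.01 -0.008 0 0 0;-1 -0.012 0.01 -0.008 0 0 0;-1 -0.012 0.01 -0.008 0 0 0;-1 -0.012 0.01 -0.008 0 0 0;-1 -0.012 0.01 -0.008 0 0 0"}}

```text
clock: 5.48
eef_pos: [0.5392, -0.3607, 0.0371]
tool_rot: [0.259, 0.846, -0.134, 0.446]
ft_force: [-1.9, 3.0, 7.9]
grip_width: 0.0548
grasp_force: 59.4
```

>>> {"fn": "step_arm", "kwargs": {"targets": "-1 0 0 0.04 0 0 0;-1 0 0 0.1 0 0 0;-1 0 0 0.16 0 0 0;-1 0 0 0.22 0 0 0;-1 0 0 0.28 0 0 0;-1 0 0 0.3 0 0 0;-1 0 0 0.3 0 0 0;-1 0 0 0.3 0 0 0"}}

```text
clock: 6.15
eef_pos: [0.537, -0.3599, 0.1846]
tool_rot: [0.26, 0.847, -0.134, 0.443]
ft_force: [0.9, 0.1, -1.6]
grip_width: 0.0522
grasp_force: 58.7
```

Run:
```python
from h import *
o=bot.get_obs();print(o['joint_pos'],o['eef_pos'],o['ft_force'],o['grip_width'])
plan([.56,-.2,.19],ori(0,35))
plan([.57,-.185,.19],ori(0,5,0))
plan([.57,-.185,.19],ori(0,5,90))
w,i=snap('wrist','w2.png')
```

```text
[-0.58986627  0.07725769 -0.81591728 -0.2854872  -0.0012164   0.00456484] [ 0.53701287 -0.35994357  0.18457383] [ 0.91840479  0.07698256 -1.58097121] 0.0521739207049632
shift [ 0.077  0.32  -0.011] turn [-0.003  0.005  0.756] rows>= 4.7
shift [0.103 0.35  0.008] turn [-0.2   -0.642  0.737] rows>= 6.3
shift [0.103 0.35  0.008] turn [ 1.634 -1.033 -0.086] rows>= 12.2
```

View pics/w2.png

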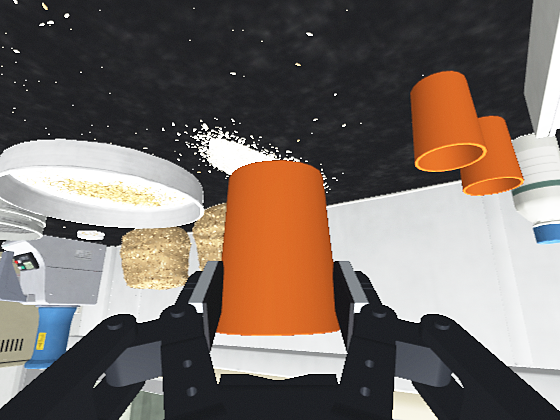

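The cup is held upright between the pads. I'll carry it over to the well.

>>> {"fn": "step_arm", "kwargs": {"targets": "-1 0.02 0.08 0.01 0 0 0.18;-1 0.04 0.16 0.02 0 0 0.36;-1 0.07 0.24 0.02 0 0 0.54;-1 0.09 0.32 0.02 0 0 0.75;-1 0.09 0.32 0.02 0 0 0.75;-1 0.09 0.32 0.02 0 0 0.75;-1 0.09 0.32 0.02 0 0 0.75"}}

```text
clock: 6.78
eef_pos: [0.5816, -0.201, 0.1915]
tool_rot: [0.005, 0.887, 0.0, 0.461]
ft_force: [-0.9, 0.7, -1.1]
grip_width: 0.0516
grasp_force: 59.1
```

Run:
```python
from h import *
o=bot.get_obs();print(o['joint_pos'],o['eef_pos'],o['ft_force'],o['grip_width'])
plan([.57,-.185,.17],ori(0,5,0))
plan([.57,-.185,.15],ori(0,5,-45))
a,i=snap('side'); 
p=proj(i,o['eef_pos']).astype(int);print(p)
cv2.imwrite('pics/s2.png',cv2.resize(a[max(p[1]-90,0):p[1]+90,p[0]-120:p[0]+120,::-1],None,fx=3,fy=3))
```

```text
[-0.57387109  0.04534769 -0.79333679 -0.14405286  0.45693208 -0.34572401] [ 0.58163926 -0.20100091  0.19151647] [-0.89439098  0.73895283 -1.13495848] 0.051616564262361754
shift [ 0.014  0.032 -0.046] turn [-0.009 -0.668  0.009] rows>= 4.2
shift [ 0.014  0.032 -0.086] turn [-0.959 -0.63   0.355] rows>= 7.6
[346 156]
```

View pics/s2.png

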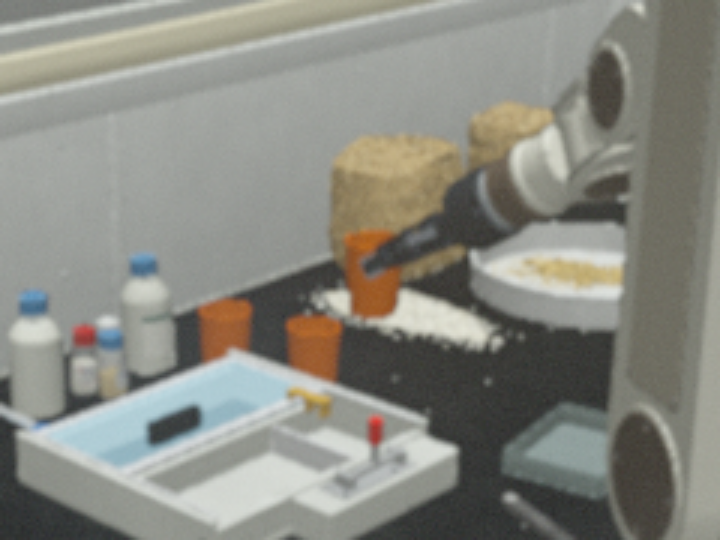

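The side view shows the cup held upright by its middle. Next I'll level the tool and lower it, then roll.

>>> {"fn": "step_arm", "kwargs": {"targets": "-1 0.01 0.03 -0.01 0 -0.15 0;-1 0.01 0.03 -0.02 0 -0.3 0;-1 0.01 0.03 -0.03 0 -0.45 0;-1 0.01 0.03 -0.045 0 -0.6 0;-1 0.014 0.03 -0.045 0 -0.66 0;-1 0.014 0.03 -0.045 0 -0.66 0;-1 0.014 0.03 -0.045 0 -0.66 0"}}

```text
clock: 7.42
eef_pos: [0.6059, -0.1973, 0.1716]
tool_rot: [0.003, 0.772, 0.004, 0.635]
ft_force: [0.2, -0.6, -1.7]
grip_width: 0.0518
grasp_force: 59.1
```

Run:
```python
from h import *
o=bot.get_obs();print(o['joint_pos'],o['eef_pos'],o['ft_force'],o['grip_width'])
plan([.573,-.185,.15],ori(0,5,-45))
R=ori(0,5,0); print((ori(0,5,-40)*R.inv()).as_rotvec()/(np.pi/4))
```

```text
[-0.61704035  0.59256175 -1.0804015  -1.43577207  0.60577121 -0.12714963] [ 0.60592231 -0.19732255  0.17163127] [ 0.24016312 -0.64335025 -1.6789976 ] 0.05180739762520497
shift [-0.029  0.025 -0.047] turn [-1.003 -0.13   0.14 ] rows>= 6.4
[-8.85506398e-01  1.44269998e-16  7.74717713e-02]
```

The elbow joint is at its limit with the tool level. Turning the tool to azimuth +30° moves the wrist outward.

Run:
```python
from h import *
plan([.575,-.165,.17],ori(30,11,0))
plan([.575,-.165,.16],ori(30,0,0))
```

```text
shift [-0.03   0.083 -0.01 ] turn [-0.011 -0.006  0.666] rows>= 4.2
shift [-0.029  0.083 -0.023] turn [ 0.053 -0.245  0.663] rows>= 4.5
```

>>> {"fn": "step_arm", "kwargs": {"targets": "-1 -0.005 0.02 0 0 0 0.15;-1 -0.01 0.04 0 0 0 0.3;-1 -0.02 0.06 0 0 0 0.45;-1 -0.03 0.08 0 0 0 0.6;-1 -0.03 0.083 0 0 0 0.66;-1 -0.03 0.083 0 0 0 0.66;-1 -0.03 0.083 0 0 0 0.66;-1 -0.03 0.083 0 0 0 0.66"}}

```text
clock: 8.08
eef_pos: [0.5915, -0.1562, 0.171]
tool_rot: [-0.196, 0.748, 0.166, 0.612]
ft_force: [-0.6, 0.1, -1.8]
grip_width: 0.0519
grasp_force: 59.2
```

Run:
```python
from h import *
o=bot.get_obs();print(o['joint_pos'],o['eef_pos'],o['ft_force'],o['grip_width'])
plan([.575,-.165,.16],ori(30,0,0))
R=ori(30,0,0); print((ori(30,0,-40)*R.inv()).as_rotvec()/(np.pi/4))
```

```text
[-0.80190473  0.50821955 -0.7597387  -0.5846815   1.25421076 -0.64989301] [ 0.59154079 -0.15615888  0.17099819] [-0.62203936  0.06716067 -1.75288001] 0.0518578335631349
shift [-0.001  0.001 -0.022] turn [ 0.116 -0.224  0.006] rows>= 1.6
[-7.69800359e-01 -4.44444444e-01 -7.21349992e-17]
```

>>> {"fn": "step_arm", "kwargs": {"targets": "-1 -0.015 0.04 -0.01 0.06 -0.1 0;-1 -0.03 0.08 -0.02 0.12 -0.22 0;-1 -0.03 0.08 -0.02 0.12 -0.22 0;-1 -0.03 0.08 -0.02 0.12 -0.22 0;-1 -0.03 0.08 -0.02 0.12 -0.22 0"}}

```text
clock: 8.5
eef_pos: [0.5876, -0.1318, 0.1587]
tool_rot: [-0.181, 0.701, 0.176, 0.667]
ft_force: [1.0, -0.6, -0.7]
grip_width: 0.0517
grasp_force: 59.2
```

>>> {"fn": "step_arm", "kwargs": {"targets": "-1 0 0 0 0.12 0.07 0;-1 0 0 0 0.24 0.14 0;-1 0 0 0 0.36 0.21 0;-1 0 0 0 0.48 0.28 0;-1 0 0 0 0.6 0.35 0;-1 0 0 0 0.72 0.42 0;-1 0 0 0 0.87 0.5 0;-1 0 0 0 0.87 0.5 0;-1 0 0 0 0.87 0.5 0"}}

```text
clock: 9.25
eef_pos: [0.5877, -0.1321, 0.1581]
tool_rot: [0.087, 0.717, 0.43, 0.542]
ft_force: [0.0, -0.1, -1.2]
grip_width: 0.0516
grasp_force: 59.2
```

Run:
```python
from h import *
o=bot.get_obs();print(o['joint_pos'],o['eef_pos'],o['ft_force'],o['grip_width'])
for r in(45,90,120): plan([.56,-.122,.15],ori(30,0,r))
```

```text
[-0.78878969  0.80683514 -0.84719708 -1.46765001  1.3349952   0.61126425] [ 0.58768451 -0.13208428  0.1581198 ] [ 0.02849121 -0.09078887 -1.19426669] 0.05158173650964568
shift [-0.023  0.039 -0.016] turn [ 0.02  -0.052 -0.034] rows>= 0.6
shift [-0.023  0.039 -0.016] turn [ 0.878  0.462 -0.054] rows>= 6.2
shift [-0.023  0.039 -0.016] turn [ 1.448  0.807 -0.065] rows>= 10.4
```

>>> {"fn": "step_arm", "kwargs": {"targets": "-1 -0.01 0.02 -0.008 0.11 0.06 -0.04;-1 -0.02 0.04 -0.016 0.22 0.12 -0.1;-1 -0.023 0.04 -0.016 0.33 0.18 -0.1;-1 -0.023 0.04 -0.016 0.44 0.24 -0.1;-1 -0.023 0.04 -0.016 0.55 0.3 -0.1;-1 -0.023 0.04 -0.016 0.66 0.35 -0.1;-1 -0.023 0.04 -0.016 0.77 0.4 -0.1;-1 -0.023 0.04 -0.016 0.87 0.46 -0.1;-1 -0.023 0.04 -0.016 0.87 0.46 -0.1"}}

```text
clock: 10.0
eef_pos: [0.5764, -0.1125, 0.1503]
tool_rot: [0.365, 0.612, 0.601, 0.362]
ft_force: [0.1, -0.7, -0.8]
grip_width: 0.0518
grasp_force: 59.1
```

Run:
```python
from h import *
o=bot.get_obs();print(o['joint_pos'],o['eef_pos'],o['ft_force'],o['grip_width'])
for r in(120,135,155): plan([.56,-.122,.145],ori(25,0,r))
```

```text
[-0.76169549  0.92528543 -0.93700968 -1.81325134  1.25244013  1.51960176] [ 0.57636264 -0.11250231  0.15029764] [ 0.05972737 -0.70158123 -0.78798114] 0.05183625686221323
shift [ 0.001 -0.003 -0.011] turn [ 0.61   0.284 -0.073] rows>= 4.3
shift [ 0.001 -0.003 -0.011] turn [ 0.908  0.433 -0.074] rows>= 6.3
shift [ 0.001 -0.003 -0.011] turn [ 1.305  0.633 -0.073] rows>= 9.1
```

>>> {"fn": "step_arm", "kwargs": {"targets": "-1 0 0 -0.003 0.1 0.05 0;-1 0 0 -0.006 0.2 0.1 0;-1 0 0 -0.006 0.3 0.14 0;-1 0 0 -0.006 0.4 0.19 0;-1 0 0 -0.006 0.5 0.23 0;-1 0 0 -0.006 0.6 0.28 0;-1 0 0 -0.006 0.7 0.33 0;-1 0 0 -0.006 0.8 0.38 0;-1 0 0 -0.006 0.9 0.43 0;-1 0 0 -0.006 0.9 0.43 0"}}

```text
clock: 10.83
eef_pos: [0.5766, -0.1127, 0.1477]
tool_rot: [0.561, 0.419, 0.706, 0.109]
ft_force: [0.3, -0.4, -1.0]
grip_width: 0.0515
grasp_force: 59.1
```

>>> {"fn": "step_arm", "kwargs": {"targets": "-1 0 0 0 0.1 0.05 0;-1 0 0 0 0.2 0.1 0;-1 0 0 0 0.3 0.14 0;-1 0 0 0 0.4 0.19 0;-1 0 0 0 0.45 0.21 0;-1 0 0 0 0.45 0.21 0;-1 0 0 0 0.45 0.21 0;-1 0 0 0 0.45 0.21 0"}}

```text
clock: 11.5
eef_pos: [0.5805, -0.1153, 0.15]
tool_rot: [0.631, 0.299, 0.715, -0.026]
ft_force: [0.2, -0.3, -0.8]
grip_width: 0.0517
grasp_force: 59.1
```

Run:
```python
from h import *
o=bot.get_obs();print(o['joint_pos'],o['eef_pos'],o['ft_force'],o['grip_width'])
a,i=snap('side');b,j=snap('top')
c1=cv2.resize(a[130:260,210:400,::-1],(570,390));c2=cv2.resize(b[140:300,230:460,::-1],(575,400))
w,k=snap('wrist')
cv2.imwrite('pics/p3.png',np.hstack([cv2.resize(c1,(400,274)),cv2.resize(c2,(394,274))]))
cv2.imwrite('pics/p3w.png',w[:,:,::-1])
```

```text
[-0.75631366  1.00380655 -0.91394344 -1.9887925   1.23482133  2.80240223] [ 0.58046006 -0.11529409  0.14995127] [ 0.24632587 -0.33315994 -0.82639935] 0.05173957485301857
```

View pics/p3.png

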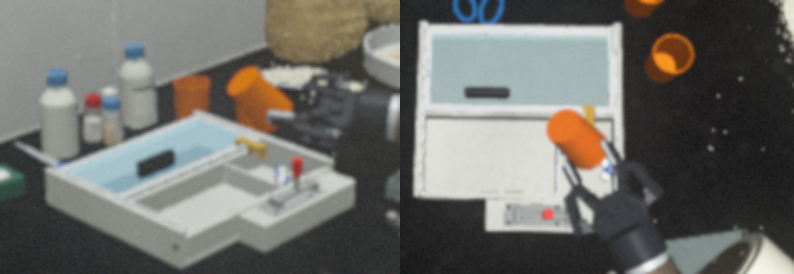

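Run:
```python
from h import *
o=bot.get_obs()
print((Rn.from_quat(o['tool_rot'])*Rn.from_quat([.26,.847,-.134,.443]).inv()).apply([0,0,1]), Rn.from_quat(o['tool_rot']).as_matrix()[:,2])
```

```text
[-0.34084679 -0.54452762 -0.76636358] [0.88712491 0.46093897 0.02333791]
```

View pics/p3w.png

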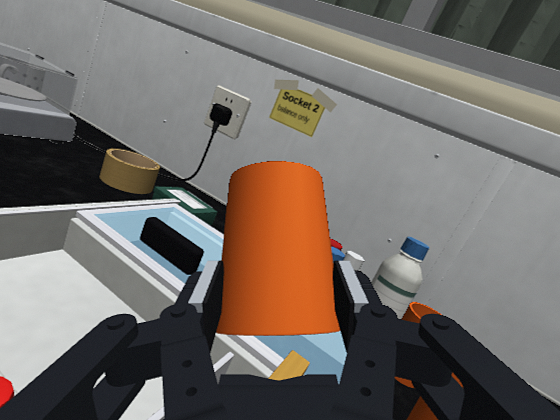

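The view confirms the cup is still in the grip and no canister is lying on the cover. I'll lift, roll back upright and measure the tray and well.

>>> {"fn": "step_arm", "kwargs": {"targets": "-1 0 0 0.05 0 0 0;-1 0 0 0.1 -0.1 -0.05 0;-1 0 0 0.1 -0.2 -0.1 0;-1 0 0 0.1 -0.35 -0.18 0;-1 0 0 0.1 -0.5 -0.25 0;-1 0 0 0.1 -0.62 -0.32 0;-1 0 0 0.1 -0.75 -0.38 0;-1 0 0 0.1 -0.87 -0.45 0;-1 0 0 0.1 -0.87 -0.45 0"}}

```text
clock: 12.4
eef_pos: [0.5805, -0.1155, 0.1999]
tool_rot: [0.471, 0.52, 0.672, 0.238]
ft_force: [-0.3, -1.0, -0.8]
grip_width: 0.0518
grasp_force: 59.1
```

>>> {"fn": "step_arm", "kwargs": {"targets": "-1 0 0 0 -0.1 -0.05 0;-1 -0.04 -0.04 0 -0.22 -0.1 0;-1 -0.08 -0.08 0 -0.35 -0.18 0;-1 -0.12 -0.12 0 -0.5 -0.25 0;-1 -0.16 -0.16 0 -0.62 -0.32 0;-1 -0.2 -0.2 0 -0.75 -0.38 0;-1 -0.2 -0.2 0 -0.87 -0.45 0;-1 -0.2 -0.2 0 -0.87 -0.45 0"}}

```text
clock: 13.07
eef_pos: [0.5213, -0.1925, 0.1999]
tool_rot: [0.26, 0.658, 0.519, 0.48]
ft_force: [0.1, -1.0, -0.4]
grip_width: 0.0514
grasp_force: 59.1
```

Run:
```python
from h import *
o=bot.get_obs();print(o['joint_pos'],o['eef_pos'],o['ft_force'],o['grip_width'])
b,j=snap('top','t4.png')
plan([.45,-.25,.19],ori(10,20),.0187)
a=cv2.imread('pics/top0.png')[270:330,370:450]; h=cv2.cvtColor(a,cv2.COLOR_BGR2HSV)
m=((a[:,:,1]>70)).astype(np.uint8);m=cv2.morphologyEx(m,cv2.MORPH_OPEN,np.ones((5,5)))
c=max(cv2.findContours(m,0,2)[0],key=cv2.contourArea);r=cv2.minAreaRect(c);i=bot.camera_info('top')
P=[onz(i,u+370,v+270,.026) for u,v in cv2.boxPoints(r)];print(np.round(P,3),np.mean(P,0))
cv2.imwrite('pics/well4.png',cv2.resize(b[190:260,300:370,::-1],(560,560),interpolation=2))
```

```text
[-0.99002648  0.78280516 -0.92720141 -1.69674816  1.4385582   1.18650983] [ 0.5212693  -0.19248528  0.19986745] [ 0.1027026  -0.97018608 -0.44126665] 0.05138456014725721
shift [-0.108 -0.11  -0.032] turn [-1.558 -0.096 -0.036] rows>= 9.8
[[ 0.424 -0.244  0.026]
 [ 0.447 -0.403  0.026]
 [ 0.334 -0.412  0.026]
 [ 0.311 -0.256  0.026]] [ 0.3791403  -0.32907561  0.026     ]
```

View pics/well4.png

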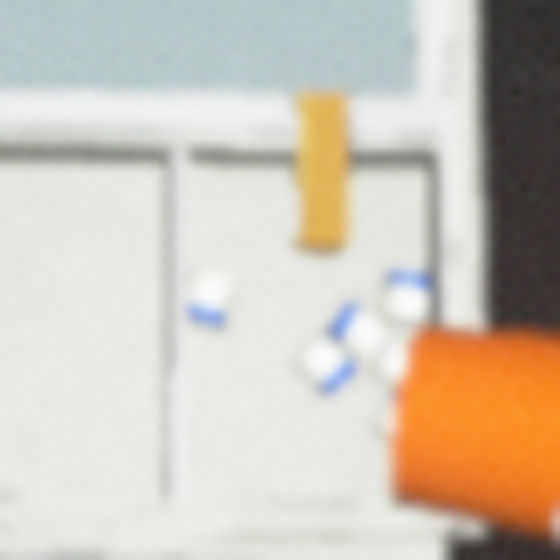

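Four canisters are clearly in the well and two more lie partly under the cup at crop (395,365) and (385,420). I'll check those later. On to the tray.

Run:
```python
from h import *
plan([.48,-.27,.2],ori(5,20,40))
plan([.48,-.27,.2],ori(5,35,0))
```

```text
shift [-0.048 -0.153 -0.012] turn [-0.73   0.249 -0.334] rows>= 5.3
shift [-0.052 -0.153 -0.021] turn [-1.598  0.26   0.072] rows>= 10.2
```

>>> {"fn": "step_arm", "kwargs": {"targets": "-1 -0.01 -0.03 -0.01 -0.1 0.03 -0.07;-1 -0.02 -0.06 -0.01 -0.25 0.08 -0.13;-1 -0.03 -0.1 -0.01 -0.4 0.13 -0.2;-1 -0.04 -0.13 -0.01 -0.55 0.2 -0.26;-1 -0.05 -0.15 -0.01 -0.73 0.25 -0.33;-1 -0.05 -0.15 -0.01 -0.73 0.25 -0.33;-1 -0.05 -0.15 -0.01 -0.73 0.25 -0.33;-1 -0.05 -0.15 -0.01 -0.73 0.25 -0.33"}}

```text
clock: 13.78
eef_pos: [0.4958, -0.2687, 0.1942]
tool_rot: [0.255, 0.76, 0.285, 0.525]
ft_force: [0.3, 0.3, -0.1]
grip_width: 0.0516
grasp_force: 59.2
```

Run:
```python
from h import *
o=bot.get_obs();print(o['joint_pos'],o['eef_pos'],o['ft_force'],o['grip_width'])
plan([.45,-.3,.2],ori(5,35.5,0))
```

```text
[-1.06023529  0.27968429 -0.89125935 -0.43638406  1.12991992  0.13578252] [ 0.49579028 -0.26871902  0.19421495] [ 0.25613213  0.28691482 -0.05138715] 0.05156654335435521
shift [-0.061 -0.06  -0.01 ] turn [-0.984  0.269  0.357] rows>= 6.8
```

>>> {"fn": "step_arm", "kwargs": {"targets": "-1 -0.01 -0.01 0 -0.15 0.04 0.05;-1 -0.02 -0.02 0 -0.3 0.08 0.1;-1 -0.03 -0.03 0 -0.45 0.12 0.16;-1 -0.04 -0.04 0 -0.6 0.16 0.22;-1 -0.05 -0.05 0 -0.75 0.2 0.27;-1 -0.06 -0.06 0 -0.9 0.24 0.32;-1 -0.06 -0.06 0 -0.98 0.27 0.36;-1 -0.06 -0.06 0 -0.98 0.27 0.36;-1 -0.06 -0.06 0 -0.98 0.27 0.36"}}

```text
clock: 14.53
eef_pos: [0.4668, -0.2958, 0.1951]
tool_rot: [-0.04, 0.888, 0.025, 0.457]
ft_force: [-0.4, -0.2, -1.0]
grip_width: 0.0517
grasp_force: 59.2
```

Run:
```python
from h import *
o=bot.get_obs();print(o['joint_pos'],o['eef_pos'],o['ft_force'],o['grip_width'])
r=Rn.from_quat(o['tool_rot']);print((r*Rn.from_quat([.259,.847,-.134,.445]).inv()).apply([0,0,1]),r.as_matrix()[:,2])
plan([.39,-.33,.0],ori(5,35.5,0),0)
```

```text
[-1.0227323   0.06291164 -0.67542553  0.2878815   0.82345462 -0.87047772] [ 0.46684457 -0.29583347  0.19513308] [-0.35125195 -0.19504828 -1.02121887] 0.05169003051395059
[ 0.01643668 -0.00315396  0.99985993] [ 0.80953281  0.08163322 -0.58137136]
shift [-0.154 -0.068 -0.39 ] turn [-0.01  -0.002 -0.009] rows>= 5.1
```

>>> {"fn": "step_arm", "kwargs": {"targets": "-1 -0.06 -0.03 -0.02 0 0 0;-1 -0.114 -0.064 -0.06 0 0 0;-1 -0.114 -0.064 -0.12 0 0 0;-1 -0.114 -0.064 -0.18 0 0 0;-1 -0.114 -0.064 -0.23 0 0 0;-1 -0.114 -0.064 -0.27 0 0 0;-1 -0.114 -0.064 -0.285 0 0 0;-1 -0.114 -0.064 -0.285 0 0 0;-1 -0.114 -0.064 -0.285 0 0 0"}}

```text
clock: 15.28
eef_pos: [0.4094, -0.3282, 0.0519]
tool_rot: [-0.04, 0.888, 0.025, 0.456]
ft_force: [0.7, -0.5, 0.0]
grip_width: 0.0515
grasp_force: 59.2
```

Run:
```python
from h import *
o=bot.get_obs();print(o['joint_pos'],o['eef_pos'],o['ft_force'],o['grip_width'])
plan([.41,-.328,.04],ori(5,35.5,0),0)
```

```text
[-1.19578654  0.38605056 -0.78298117  0.04022704  0.89917012 -1.1105256 ] [ 0.40942962 -0.32822187  0.05187565] [ 0.68117444 -0.53857299  0.03642016] 0.05154119731392413
shift [ 0.001  0.    -0.024] turn [-0.01  -0.003 -0.01 ] rows>= 0.3
```

>>> {"fn": "step_arm", "kwargs": {"targets": "-1 0 0 -0.01 0 0 0;-1 0 0 -0.018 0 0 0;-1 0 0 -0.018 0 0 0;-1 0 0 -0.018 0 0 0"}}

```text
clock: 15.62
eef_pos: [0.4097, -0.3288, 0.0438]
tool_rot: [-0.042, 0.888, 0.024, 0.457]
ft_force: [-0.2, 0.2, -0.5]
grip_width: 0.052
grasp_force: 59.2
```

>>> {"fn": "step_arm", "kwargs": {"targets": "-1 0 0 -0.003 0 0 0;-1 0 0 -0.006 0 0 0;-1 0 0 -0.006 0 0 0"}}

```text
clock: 15.87
eef_pos: [0.4095, -0.3287, 0.0403]
tool_rot: [-0.041, 0.888, 0.024, 0.456]
ft_force: [-0.0, -0.0, -0.5]
grip_width: 0.0516
grasp_force: 59.2
```

>>> {"fn": "step_arm", "kwargs": {"targets": "-1 0 0 -0.003 0 0 0;-1 0 0 -0.005 0 0 0;-1 0 0 -0.005 0 0 0"}}

```text
clock: 16.12
eef_pos: [0.4103, -0.3288, 0.0397]
tool_rot: [-0.042, 0.887, 0.024, 0.459]
ft_force: [-5.6, 1.2, 9.7]
grip_width: 0.0516
grasp_force: 60.3
```

>>> {"fn": "step_arm", "kwargs": {"targets": "-1 0 0 -0.003 0 0 0;-1 0 0 -0.005 0 0 0;-1 0 0 -0.005 0 0 0"}}

```text
clock: 16.37
eef_pos: [0.4113, -0.3288, 0.04]
tool_rot: [-0.043, 0.886, 0.024, 0.461]
ft_force: [-11.7, 3.1, 23.3]
grip_width: 0.0517
grasp_force: 61.7
```

>>> {"fn": "step_arm", "kwargs": {"targets": "-1 0 0 0.008 0 0 0;-1 0 0 0.009 0 0 0;0.4 0 0 0.009 0 0 0;0.85 0 0 0.009 0 0 0;0.85 0 0 0.009 0 0 0;0.85 0 0 0.009 0 0 0;0.85 0 0 0.009 0 0 0;0.85 0 0 0.009 0 0 0"}}

```text
clock: 17.03
eef_pos: [0.4095, -0.3285, 0.0395]
tool_rot: [-0.041, 0.889, 0.024, 0.456]
ft_force: [-0.2, 0.5, -0.5]
grip_width: 0.0793
grasp_force: 0.0
```

>>> {"fn": "step_arm", "kwargs": {"targets": "0.85 -0.04 -0.004 0.03 0 0 0;0.85 -0.08 -0.008 0.06 0 0 0;0.85 -0.12 -0.012 0.09 0 0 0;0.85 -0.16 -0.016 0.12 0 0 0;0.85 -0.2 -0.02 0.15 0 0 0;0.85 -0.2 -0.02 0.25 0 0 0;0.85 -0.2 -0.02 0.35 0 0 0;0.85 -0.2 -0.02 0.4 0 0 0;0.85 -0.2 -0.02 0.4 0 0 0"}}

```text
clock: 17.78
eef_pos: [0.3103, -0.3425, 0.2476]
tool_rot: [-0.044, 0.888, 0.018, 0.458]
ft_force: [0.3, -1.0, 0.2]
grip_width: 0.0789
grasp_force: 0.0
```

Run:
```python
from h import *
o=bot.get_obs();print(o['joint_pos'],o['eef_pos'],o['ft_force'],o['grip_width'])
b,j=snap('top','t5.png');s,k=snap('side')
A=cv2.resize(b[140:340,140:460,::-1],(800,500))
cv2.imwrite('pics/v5.png',A)
plan([.44,.2,.25],ori(0,90),0)
def dish(im):
    out=[]
    for c in [c for c in cv2.findContours(((im.min(2)>110)&(np.arange(560)[None]<235)&(np.arange(560)[None]>132)&(np.arange(420)[:,None]>150)).astype(np.uint8),0,2)[0] if cv2.contourArea(c)>120]:
        (u,v),r=cv2.minEnclosingCircle(c);out.append((round(u,1),round(v,1),round(r,1),onz(j,u,v,.026).round(3)))
    return out
print(dish(b))
```

```text
[-1.46236734  0.04965093 -0.48146561  1.01243904  0.95219174 -1.54780457] [ 0.31025663 -0.34247848  0.24759233] [ 0.30610575 -1.03195142  0.23788619] 0.07891664428103976
shift [0.261 1.08  0.018] turn [-0.058  1.207 -0.112] rows>= 13.3
[(183.5, 388.0, 59.3, array([0.15 , 0.255, 0.026])), (216.0, 312.0, 17.5, array([0.341, 0.177, 0.026])), (162.5, 280.0, 11.9, array([0.423, 0.324, 0.026])), (160.4, 215.1, 9.9, array([0.6  , 0.34 , 0.026]))]
```

View pics/v5.png

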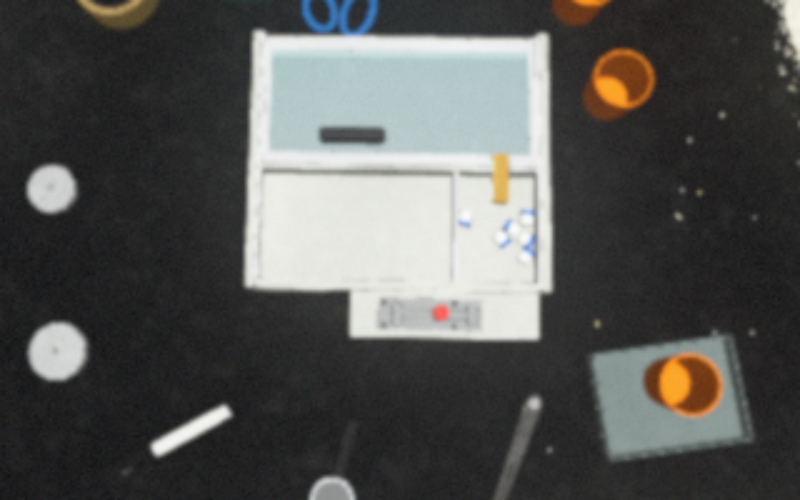

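The cup stands upright in the tray at (685,384). All six canisters are in the well: (465,217), (503,237), (515,228), (527,216), (527,240) and (527,257). The dishes are unmoved, so I'll go to the large one.

>>> {"fn": "step_arm", "kwargs": {"targets": "0.85 0.02 0.06 0.02 0 0.12 0;0.85 0.03 0.13 0.04 0 0.25 0;0.85 0.05 0.2 0.04 0 0.4 0;0.85 0.07 0.28 0.04 0 0.55 0;0.85 0.09 0.36 0.04 0 0.7 0;0.85 0.11 0.43 0.04 0 0.85 0;0.85 0.13 0.5 0.04 0 1 0;0.85 0.14 0.57 0.04 0 1 0;0.85 0.15 0.65 0.04 0 1 0;0.85 0.15 0.7 0.04 0 1 0"}}

```text
clock: 18.72
eef_pos: [0.385, 0.0142, 0.2575]
tool_rot: [-0.03, 0.996, 0.038, 0.079]
ft_force: [0.4, -0.6, 0.5]
grip_width: 0.0788
grasp_force: 0.0
```

Run:
```python
from h import *
o=bot.get_obs();print(o['joint_pos'],o['eef_pos'])
plan([.424,.325,.12],ori(0,90),0)
```

```text
[-0.03853564 -0.14517093 -0.27629395  1.28577835  0.08734552 -0.09203368] [0.38498323 0.01423647 0.25745893]
shift [ 0.078  0.622 -0.275] turn [-0.098  0.203 -0.076] rows>= 8.2
```

>>> {"fn": "step_arm", "kwargs": {"targets": "0.85 0.02 0.08 0 -0.02 0.05 -0.02;0.85 0.03 0.16 0 -0.06 0.1 -0.05;0.85 0.05 0.24 0 -0.1 0.2 -0.08;1 0.06 0.32 0 -0.1 0.2 -0.08;1 0.07 0.4 0 -0.1 0.2 -0.08;1 0.078 0.48 -0.05 -0.1 0.2 -0.08;1 0.078 0.56 -0.1 -0.1 0.2 -0.08;1 0.078 0.62 -0.15 -0.1 0.2 -0.08;1 0.078 0.62 -0.19 -0.1 0.2 -0.08;1 0.078 0.62 -0.19 -0.1 0.2 -0.08"}}

```text
clock: 19.55
eef_pos: [0.4189, 0.3208, 0.1563]
tool_rot: [0.0, 1.0, -0.006, -0.003]
ft_force: [-1.3, -0.5, -0.6]
grip_width: 0.0854
grasp_force: 0.0
```

```bash
cat >> h.py <<'E'
def wdish():
    w,i=snap('wrist')
    m=((w.min(2)>120)).astype(np.uint8); m=cv2.morphologyEx(m,cv2.MORPH_OPEN,np.ones((5,5)))
    for c in cv2.findContours(m,0,2)[0]:
        if cv2.contourArea(c)>1500:
            (u,v),r=cv2.minEnclosingCircle(c)
            if cv2.contourArea(c)/(np.pi*r*r)>.75:
                p=onz(i,u,v,.026);e=onz(i,u+r,v,.026);print('dish',p.round(4),'diam',2*np.linalg.norm(p-e).round(4),round(u),round(v))
    return w
E
python3 - <<'E'
from h import *
o=bot.get_obs();print(o['joint_pos'],o['eef_pos'],o['grip_width'])
w=wdish();cv2.imwrite('pics/w6.png',w[:,:,::-1])
plan([.424,.325,.0],ori(0,90),0)
E
```

```text
[ 0.65718493  0.32797187  0.0040788   1.25812951 -0.00584018  0.65740976] [0.41891272 0.32077761 0.15625621] 0.08541739100652493
dish [0.4212 0.3248 0.026 ] diam 0.0602 285 195
shift [ 0.008  0.01  -0.319] turn [ 0.013 -0.003  0.002] rows>= 3.8
```

>>> {"fn": "step_arm", "kwargs": {"targets": "1 0.005 0.008 -0.07 0 0 0;1 0.006 0.008 -0.14 0 0 0;1 0.006 0.008 -0.2 0 0 0;1 0.006 0.008 -0.26 0 0 0;1 0.006 0.008 -0.306 0 0 0;1 0.006 0.008 -0.306 0 0 0;1 0.006 0.008 -0.306 0 0 0"}}

```text
clock: 20.18
eef_pos: [0.4263, 0.3238, 0.0118]
tool_rot: [0.003, 1.0, -0.002, 0.002]
ft_force: [-0.2, 0.5, 1.1]
grip_width: 0.0853
grasp_force: 0.0
```

>>> {"fn": "step_arm", "kwargs": {"targets": "-1 0 0 0 0 0 0;-1 0 0 0 0 0 0;-1 0 0 0 0 0 0;-1 0 0 0 0 0 0;-1 0 0 0 0 0 0;-1 0 0 0 0 0 0;-1 0 0 0.04 0 0 0;-1 0 0 0.1 0 0 0;-1 0 0 0.17 0 0 0;-1 0 0 0.17 0 0 0"}}

```text
clock: 21.02
eef_pos: [0.4302, 0.3283, 0.1036]
tool_rot: [0.002, 1.0, 0.002, 0.008]
ft_force: [1.6, 1.0, 1.3]
grip_width: -0.0001
grasp_force: 0.0
```

Run:
```python
from h import *
o=bot.get_obs();print(o['eef_pos'],o['grip_width'],o['ft_force'])
plan([.55,-.045,.09],ori(0,90),0)
```

```text
[0.43021224 0.32832399 0.10358973] -0.00010703181252559928 [1.61451697 1.01322168 1.30953998]
shift [ 0.24  -0.747 -0.027] turn [-0.006  0.02   0.005] rows>= 9.4
```

The grasp missed: the fingers closed to zero. I'll open and look.

>>> {"fn": "step_arm", "kwargs": {"targets": "1 0 0 0.1 0 0 0;1 0 0 0.1 0 0 0;1 0 0 0.1 0 0 0;1 0 0 0.1 0 0 0"}}

```text
clock: 21.35
eef_pos: [0.427, 0.3258, 0.1472]
tool_rot: [0.002, 1.0, -0.001, 0.004]
ft_force: [0.4, 0.7, -0.6]
grip_width: 0.0484
grasp_force: 0.0
```

Run:
```python
from h import *
o=bot.get_obs();print(o['eef_pos'],o['tool_rot'],o['grip_width'],o['ft_force'],o['joint_pos'])
w=wdish();b,j=snap('top');
cv2.imwrite('pics/v7.png',np.hstack([w[:,:,::-1][:, :],cv2.resize(b[180:320,130:210,::-1],(240,420))]))
```

```text
[0.42695744 0.32577285 0.14722442] [ 2.13754347e-03  9.99989152e-01 -7.14510856e-04  4.07639612e-03] 0.0484227520258776 [ 0.43423286  0.6777339  -0.60579533] [ 0.65556832  0.33769767 -0.00618513  1.22133492 -0.00611473  0.6598264 ]
dish [0.421  0.3249 0.026 ] diam 0.0602 278 187
```

View pics/v7.png

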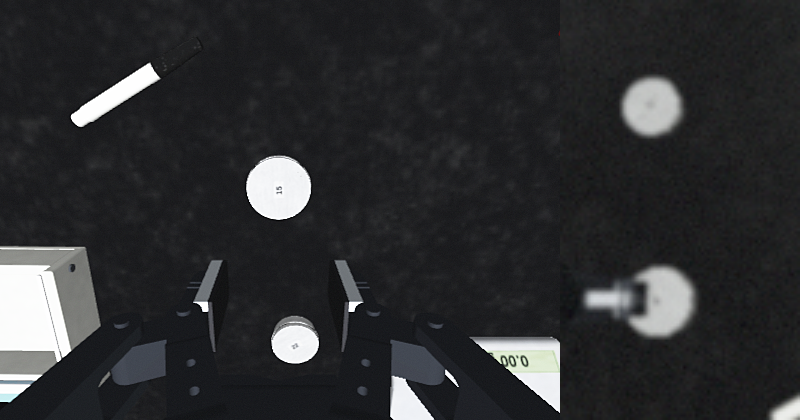

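The wrist view shows the dish undisturbed at (278,187). The fingers had closed above its lid. I'll descend again and correct the height before closing.

>>> {"fn": "step_arm", "kwargs": {"targets": "1 -0.006 0 -0.05 0 0 0;1 -0.01 0 -0.1 0 0 0;1 -0.01 0 -0.15 0 0 0;1 -0.01 0 -0.2 0 0 0;1 -0.01 0 -0.25 0 0 0;1 -0.01 0 -0.28 0 0 0;1 -0.01 0 -0.28 0 0 0;1 -0.01 0 -0.28 0 0 0;1 -0.01 0 -0.28 0 0 0"}}

```text
clock: 22.2
eef_pos: [0.4216, 0.3254, 0.0069]
tool_rot: [0.002, 1.0, -0.001, 0.003]
ft_force: [0.6, 1.3, 0.0]
grip_width: 0.0853
grasp_force: 0.0
```

Run:
```python
from h import *
o=bot.get_obs();print(o['eef_pos'],o['grip_width'])
plan([.4215,.325,.001],ori(0,90),0)
```

```text
[0.42163136 0.32544853 0.00687054] 0.08530811639714218
shift [-0.    -0.001 -0.012] turn [0.003 0.008 0.006] rows>= 0.1
```

>>> {"fn": "step_arm", "kwargs": {"targets": "1 0 0 -0.012 0 0 0;1 0 0 -0.012 0 0 0;0 0 0 -0.012 0 0 0;-1 0 0 -0.012 0 0 0;-1 0 0 -0.012 0 0 0;-1 0 0 -0.012 0 0 0;-1 0 0 -0.012 0 0 0;-1 0 0 -0.012 0 0 0"}}

```text
clock: 22.87
eef_pos: [0.4215, 0.3254, 0.0009]
tool_rot: [0.002, 1.0, -0.001, 0.003]
ft_force: [-0.3, 0.2, 0.6]
grip_width: 0.0126
grasp_force: 0.0
```

>>> {"fn": "step_arm", "kwargs": {"targets": "1 0 0 0.03 0 0 0;1 0 0 0.1 0 0 0;1 0 0 0.2 0 0 0;1 0 0 0.28 0 0 0;1 0 0 0.28 0 0 0;1 0 0 0.28 0 0 0"}}

```text
clock: 23.37
eef_pos: [0.424, 0.3273, 0.1449]
tool_rot: [0.002, 1.0, 0.001, 0.007]
ft_force: [0.6, 0.0, -1.1]
grip_width: 0.083
grasp_force: 0.0
```

Run:
```python
from h import *
o=bot.get_obs();print(o['eef_pos'],o['grip_width'])
w=wdish();i=bot.camera_info('wrist')
print(proj(i,o['eef_pos']),proj(i,[.421,.325,.026]),proj(i,[o['eef_pos'][0],o['eef_pos'][1],.026]),i['cx'],i['cy'],i['vertical_fov'],i['pose'][:3,3])
b,j=snap('top','t8.png');s,k=snap('side','s8.png')
# side-view detection of large dish
for c in cv2.findContours((s[240:320,180:300].min(2)>130).astype(np.uint8),0,2)[0]:
    if cv2.contourArea(c)>60:
        (u,v),(a,bb),t=cv2.minAreaRect(c);print(u+180,v+240,a,bb,onz(k,u+180,v+240,.02))
for p in([.421,.325,.02],[.6,.34,.02]):print(proj(k,p),proj(j,p))
```

```text
[0.42396442 0.32729117 0.14494525] 0.08302929679753256
dish [0.4209 0.3248 0.026 ] diam 0.0602 276 190
[281.71625487 253.52994236] [277.81661902 193.23215907] [280.3275262  196.34404934] 277.9637578769228 210.3351553607605 65.4127988490372 [0.34149687 0.32548276 0.31462511]
257.80001068115234 289.9000015258789 20.0 22.600000381469727 [0.42135443 0.3269356  0.02      ]
206.75000381469727 267.25000190734863 15.55634880065918 17.677669525146484 [0.59801771 0.34686708 0.02      ]
281.5 247.5 15.0 35.0 [0.53264172 0.13557988 0.02      ]
[258.48329862 289.6395734 ] [162.94739591 280.90118161]
[208.37305232 266.01408522] [161.16070567 215.64016177]
```

All three views agree on the dish position, yet the fingers met nothing. I'll go down again and look from the side before closing.

>>> {"fn": "step_arm", "kwargs": {"targets": "1 -0.004 -0.004 -0.05 0 0 0;1 -0.006 -0.004 -0.1 0 0 0;1 -0.006 -0.004 -0.15 0 0 0;1 -0.006 -0.004 -0.2 0 0 0;1 -0.006 -0.004 -0.25 0 0 0;1 -0.006 -0.004 -0.27 0 0 0;1 -0.006 -0.004 -0.284 0 0 0;1 -0.006 -0.004 -0.284 0 0 0;1 -0.006 -0.004 -0.284 0 0 0"}}

```text
clock: 24.27
eef_pos: [0.4185, 0.3234, -0.0013]
tool_rot: [0.002, 1.0, -0.001, 0.003]
ft_force: [0.3, 0.0, 0.2]
grip_width: 0.0854
grasp_force: 0.0
```

Run:
```python
from h import *
o=bot.get_obs();print(o['eef_pos'],o['grip_width'],o['ft_force'])
w,i=snap('wrist');s,k=snap('side')
p=proj(k,o['eef_pos']).astype(int);print(p)
c=cv2.resize(s[p[1]-75:p[1]+30,p[0]-50:p[0]+50,::-1],(400,420),interpolation=2)
cv2.imwrite('pics/v9.png',np.hstack([cv2.resize(w[:,:,::-1],(400,300)),cv2.resize(c,(380,300))]))
```

```text
[ 0.41853772  0.32336996 -0.0012763 ] 0.08541300842718265 [0.31978691 0.00167986 0.15196072]
[259 297]
```

View pics/v9.png

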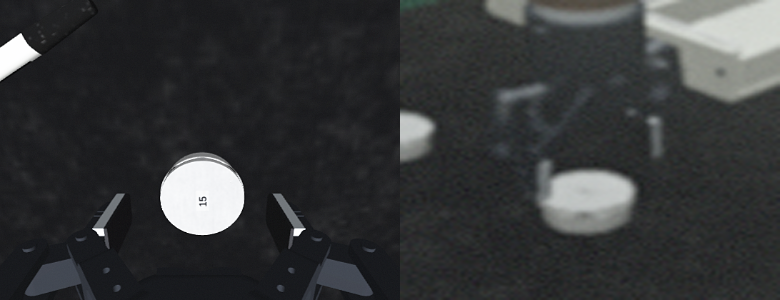

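Run:
```python
from h import *
k=bot.camera_info('side');i=bot.camera_info('wrist');o=bot.get_obs()
f=lambda p:(np.array([ (p[0]-(259-50))*3.8+400,(p[1]-(297-75))*300/105]))
for y in(.366,.281):
  for z in(0,.014,.03,.045): print(y,z,f(proj(k,[.4185,y,z])).round(),(proj(i,[.4185,y,z])*400/560).round())
print((proj(i,[.421,.325,.026])*400/560).round(),f(proj(k,[.421,.325,.026])))
```

```text
0.366 0 [544. 234.] [251. 177.]
0.366 0.014 [543. 220.] [255. 184.]
0.366 0.03 [542. 204.] [261. 195.]
0.366 0.045 [541. 189.] [267. 207.]
0.281 0 [641. 194.] [146. 177.]
0.281 0.014 [640. 180.] [142. 185.]
0.281 0.03 [640. 164.] [137. 195.]
0.281 0.045 [639. 150.] [131. 207.]
[201. 196.] [587.73780348 187.31129799]
```

Against projected points, the open fingertips sit about 32 mm above the bench, roughly 19 mm higher than I assumed. I'll descend about 17 mm more, watching the force.

>>> {"fn": "step_arm", "kwargs": {"targets": "1 0.004 0.002 -0.01 0 0 0;1 0.004 0.002 -0.02 0 0 0;1 0.004 0.002 -0.03 0 0 0;1 0.004 0.002 -0.034 0 0 0;1 0.004 0.002 -0.034 0 0 0"}}

```text
clock: 24.78
eef_pos: [0.4198, 0.3238, -0.0191]
tool_rot: [0.002, 1.0, -0.002, 0.003]
ft_force: [-0.2, 0.4, 0.4]
grip_width: 0.0852
grasp_force: 0.0
```

>>> {"fn": "step_arm", "kwargs": {"targets": "0 0 0 0 0 0 0;-1 0 0 0 0 0 0;-1 0 0 0 0 0 0;-1 0 0 0 0 0 0;-1 0 0 0 0 0 0;-1 0 0 0 0 0 0;-1 0 0 0 0 0 0"}}

```text
clock: 25.37
eef_pos: [0.4209, 0.3247, -0.0175]
tool_rot: [0.002, 1.0, -0.001, 0.004]
ft_force: [-1.4, -0.5, 6.1]
grip_width: 0.0527
grasp_force: 62.8
```

Gripped. Lift and carry to the bay.

>>> {"fn": "step_arm", "kwargs": {"targets": "-1 0 0 0.05 0 0 0;-1 0 0 0.12 0 0 0;-1 0 0 0.2 0 0 0;-1 0.02 -0.05 0.26 0 0 0;-1 0.04 -0.12 0.26 0 0 0;-1 0.08 -0.2 0.26 0 0 0;-1 0.12 -0.28 0.26 0 0 0;-1 0.16 -0.35 0.26 0 0 0;-1 0.16 -0.35 0.26 0 0 0"}}

```text
clock: 26.12
eef_pos: [0.5032, 0.1438, 0.1118]
tool_rot: [0.006, 1.0, -0.003, 0.004]
ft_force: [-0.1, 1.1, -0.2]
grip_width: 0.0526
grasp_force: 63.1
```

Run:
```python
from h import *
o=bot.get_obs();print(o['eef_pos'],o['grip_width'],o['ft_force'])
plan([.55,-.045,.09],ori(0,90),0)
```

```text
[0.50321574 0.14380929 0.11182869] 0.052621824745828265 [-0.12410115  1.09761531 -0.2300311 ]
shift [ 0.094 -0.378 -0.044] turn [0.007 0.011 0.015] rows>= 4.7
```

>>> {"fn": "step_arm", "kwargs": {"targets": "-1 0.03 -0.07 0 0 0 0;-1 0.06 -0.15 0 0.005 0.01 0.01;-1 0.09 -0.23 0 0.005 0.01 0.01;-1 0.094 -0.3 0 0.005 0.01 0.01;-1 0.094 -0.378 0 0.005 0.01 0.01;-1 0.094 -0.378 -0.04 0.005 0.01 0.01;-1 0.094 -0.378 -0.08 0.005 0.01 0.01;-1 0.094 -0.378 -0.08 0.005 0.01 0.01;-1 0.094 -0.378 -0.08 0.005 0.01 0.01"}}

```text
clock: 26.87
eef_pos: [0.546, -0.0395, 0.0705]
tool_rot: [-0.002, 1.0, 0.001, -0.003]
ft_force: [0.7, -0.4, 0.6]
grip_width: 0.0527
grasp_force: 63.1
```

Run:
```python
from h import *
o=bot.get_obs();print(o['eef_pos'],o['grip_width'],o['ft_force'])
plan([.55,-.045,.0],ori(0,90),0)
b,j=snap('top')
# box inner outline in the top view: check front wall and divider
A=b[200:275,230:370].copy();cv2.imwrite('pics/v10.png',cv2.resize(A[:,:,::-1],(784,420),interpolation=2))
for p in([.493,-.106,.041],[.613,.105,.045],[.493,-.197,.045]):print(((proj(j,p)-[230,200])*5.6).round())
```

```text
[ 0.54598151 -0.03945106  0.07050718] 0.05266250890063123 [ 0.72739833 -0.42764126  0.64421425]
shift [ 0.008 -0.011 -0.141] turn [-0.002 -0.007 -0.004] rows>= 1.7
[521. 304.]
[81. 53.]
[715. 304.]
```

View pics/v10.png

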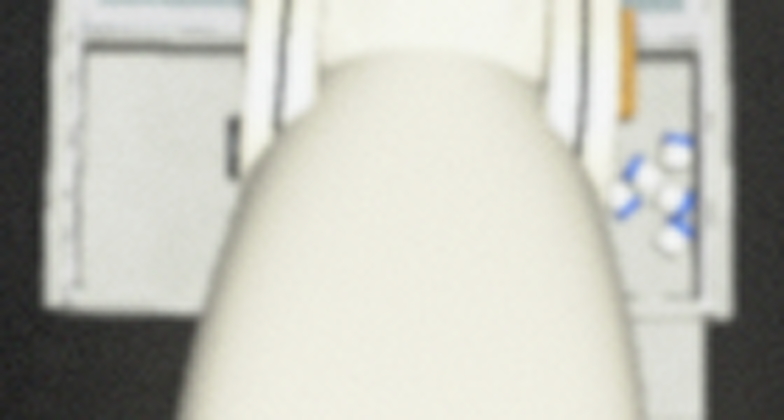

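The view shows the box as modelled, with the well's canisters still in place at right. I'll lower the dish here.

>>> {"fn": "step_arm", "kwargs": {"targets": "-1 0.004 0 -0.05 0 0 0;-1 0.006 0 -0.1 0 0 0;-1 0.006 0 -0.14 0 0 0;-1 0.006 0 -0.147 0 0 0;-1 0.006 0 -0.147 0 0 0;-1 0.006 0 -0.147 0 0 0"}}

```text
clock: 27.42
eef_pos: [0.5518, -0.0392, -0.0003]
tool_rot: [-0.002, 1.0, 0.001, 0.0]
ft_force: [-0.4, 0.5, -0.3]
grip_width: 0.0526
grasp_force: 63.1
```

>>> {"fn": "step_arm", "kwargs": {"targets": "-1 0 0 -0.006 0 0 0;-1 0 0 -0.008 0 0 0;-1 0 0 -0.008 0 0 0"}}

```text
clock: 27.67
eef_pos: [0.5512, -0.0397, -0.0048]
tool_rot: [-0.002, 1.0, 0.001, 0.0]
ft_force: [-0.3, -0.3, -0.9]
grip_width: 0.0528
grasp_force: 63.1
```

>>> {"fn": "step_arm", "kwargs": {"targets": "-1 0 0 -0.005 0 0 0;-1 0 0 -0.007 0 0 0;-1 0 0 -0.007 0 0 0"}}

```text
clock: 27.92
eef_pos: [0.5506, -0.0397, -0.0092]
tool_rot: [-0.002, 1.0, 0.001, -0.001]
ft_force: [-1.1, 0.9, 0.8]
grip_width: 0.0527
grasp_force: 63.2
```

>>> {"fn": "step_arm", "kwargs": {"targets": "0.2 0 0 -0.001 0 0 0;0.6 0 0 -0.001 0 0 0;0.6 0 0 -0.001 0 0 0;0.6 0 0 -0.001 0 0 0;0.6 0 0 0.05 0 0 0;0.6 0 0 0.12 0 0 0;0.6 0 0 0.2 0 0 0;0.6 0 0 0.26 0 0 0;0.6 0 0.04 0.3 0 0 0;0.6 0.02 0.1 0.3 0 0 0"}}

```text
clock: 28.75
eef_pos: [0.5629, 0.0086, 0.1467]
tool_rot: [0.001, 1.0, 0.0, 0.004]
ft_force: [1.1, 0.4, 0.2]
grip_width: 0.0686
grasp_force: 0.0
```

>>> {"fn": "step_arm", "kwargs": {"targets": "0.6 0 0.08 0 0 0 0;0.6 0 0.16 0 0 0 0;1 0 0.24 0 0 0 0;1 0 0.32 0 0 0 0;1 0.02 0.4 0 0 0 0;1 0.03 0.48 0 0 0 0;1 0.04 0.56 0 0 0 0;1 0.06 0.63 0 0 0 0;1 0.06 0.63 0 0 0 0"}}

```text
clock: 29.5
eef_pos: [0.5903, 0.3325, 0.1385]
tool_rot: [-0.005, 1.0, 0.002, -0.001]
ft_force: [-1.3, -0.7, -0.6]
grip_width: 0.0857
grasp_force: 0.0
```

Run:
```python
from h import *
o=bot.get_obs();print(o['eef_pos'],o['grip_width'],o['joint_pos'])
w=wdish()
b,j=snap('top','t11.png')
cv2.imwrite('pics/v11.png',cv2.resize(b[180:280,130:370,::-1],(792,330),interpolation=2))
plan([.6,.34,.05],ori(0,90),0)
```

```text
[0.59034187 0.33252997 0.13853796] 0.08570875236274135 [0.51099757 0.63215458 0.44325766 1.38160108 0.00404183 0.50039521]
dish [0.5985 0.3423 0.026 ] diam 0.052 289 206
shift [ 0.02   0.026 -0.178] turn [-0.    -0.004 -0.008] rows>= 2.2
```

View pics/v11.png

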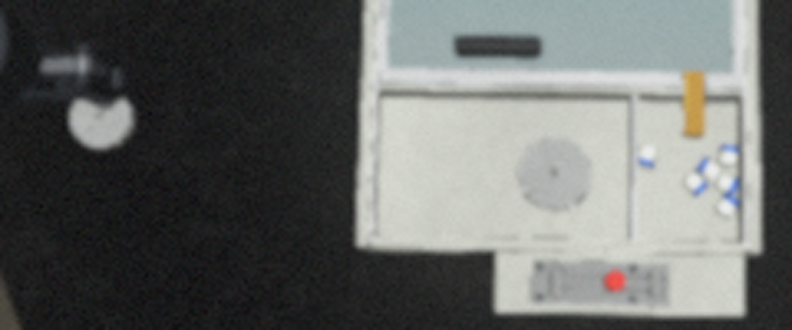

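The large dish lies flat in the bay at (555,175), and all six canisters are in the well. That was my last picture, so I'll go on with numeric checks only. First I'll check clearance to the balance beside the small dish.

Run:
```python
from h import *
i=bot.camera_info('top');a=cv2.imread('pics/top0.png')
for v in(180,195,205,210,215): print(v,[int(x) for x in a[v,122:140].min(1)])
for u,v,z in((129,205,.0),(129,205,.03),(129,205,.07)):print(onz(i,u,v,z).round(3))
plan([.5995,.342,-.018],ori(0,90),0)
```

```text
180 [121, 96, 88, 86, 93, 100, 82, 55, 39, 42, 41, 38, 37, 40, 40, 37, 35, 31]
195 [94, 87, 86, 91, 104, 86, 56, 40, 40, 35, 36, 40, 42, 40, 39, 38, 39, 34]
205 [93, 86, 88, 80, 69, 46, 37, 37, 29, 30, 34, 36, 33, 37, 27, 35, 41, 35]
210 [123, 94, 99, 115, 100, 61, 33, 39, 36, 35, 32, 35, 27, 34, 32, 35, 35, 31]
215 [149, 125, 98, 68, 43, 32, 35, 38, 35, 31, 33, 29, 31, 27, 32, 32, 32, 36]
[0.634 0.441 0.   ]
[0.628 0.428 0.03 ]
[0.62  0.411 0.07 ]
shift [ 0.019  0.03  -0.314] turn [-0.    -0.004 -0.008] rows>= 3.8
```

>>> {"fn": "step_arm", "kwargs": {"targets": "0.7 0.012 0.02 0 0 0 0;0.7 0.018 0.026 -0.05 0 0 0;0.7 0.018 0.026 -0.11 0 0 0;0.7 0.018 0.026 -0.16 0 0 0;0.7 0.018 0.026 -0.2 0 0 0;0.7 0.018 0.026 -0.24 0 0 0;0.7 0.018 0.026 -0.24 0 0 0;0.7 0.018 0.026 -0.24 0 0 0"}}

```text
clock: 30.27
eef_pos: [0.5985, 0.3362, 0.0198]
tool_rot: [-0.001, 1.0, -0.0, -0.002]
ft_force: [-0.4, 0.2, 0.8]
grip_width: 0.0727
grasp_force: 0.0
```

Run:
```python
from h import *
o=bot.get_obs();print(o['eef_pos'],o['grip_width'],o['ft_force'])
w=wdish()
plan([.5987,.342,-.0175],ori(0,90),0)
```

```text
[0.59848524 0.33619994 0.01978047] 0.07270163016115719 [-0.41830206  0.16697679  0.82949886]
dish [0.5975 0.3422 0.026 ] diam 0.051 290 252
shift [-0.002  0.01  -0.078] turn [-0.001 -0.002 -0.003] rows>= 0.9
```

>>> {"fn": "step_arm", "kwargs": {"targets": "0.7 0 0.012 0 0 0 0;0.7 0 0.012 0 0 0 0;0.7 0 0.012 -0.02 0 0 0;0.7 0 0.012 -0.04 0 0 0;0.7 0 0.012 -0.06 0 0 0;0.7 0 0.012 -0.076 0 0 0;0.7 0 0.012 -0.076 0 0 0"}}

```text
clock: 30.9
eef_pos: [0.5972, 0.3431, -0.0209]
tool_rot: [-0.002, 1.0, -0.001, -0.003]
ft_force: [-0.4, -0.8, -0.1]
grip_width: 0.0725
grasp_force: 0.0
```

>>> {"fn": "step_arm", "kwargs": {"targets": "0 0 0 0 0 0 0;-1 0 0 0 0 0 0;-1 0 0 0 0 0 0;-1 0 0 0 0 0 0;-1 0 0 0 0 0 0;-1 0 0 0 0 0 0;-1 0 0 0 0 0 0"}}

```text
clock: 31.48
eef_pos: [0.5999, 0.3446, -0.0167]
tool_rot: [-0.002, 1.0, 0.001, -0.0]
ft_force: [0.6, -0.1, 1.6]
grip_width: 0.0444
grasp_force: 61.3
```

>>> {"fn": "step_arm", "kwargs": {"targets": "-1 0 0 0.05 0 0 0;-1 0 0 0.12 0 0 0;-1 0 0 0.2 0 0 0;-1 -0.02 -0.06 0.26 0 0 0;-1 -0.04 -0.13 0.26 0 0 0;-1 -0.06 -0.2 0.26 0 0 0;-1 -0.08 -0.28 0.26 0 0 0;-1 -0.1 -0.36 0.26 0 0 0;-1 -0.1 -0.36 0.26 0 0 0"}}

```text
clock: 32.23
eef_pos: [0.5462, 0.1573, 0.1124]
tool_rot: [0.002, 1.0, -0.002, -0.003]
ft_force: [-1.8, 0.7, -0.6]
grip_width: 0.0443
grasp_force: 61.3
```

Run:
```python
from h import *
o=bot.get_obs();print(o['eef_pos'],o['grip_width'],o['ft_force'])
plan([.55,.047,.07],ori(0,90),0)
```

```text
[0.5461634  0.15729789 0.11237189] 0.04428110270182113 [-1.78881121  0.65284357 -0.5506764 ]
shift [ 0.008 -0.221 -0.085] turn [ 0.004 -0.007  0.004] rows>= 2.8
```

>>> {"fn": "step_arm", "kwargs": {"targets": "-1 0.008 -0.08 0 0 0 0;-1 0.008 -0.16 0 0 0 0;-1 0.008 -0.22 0 0 0 0;-1 0.008 -0.22 -0.04 0 0 0;-1 0.008 -0.22 -0.085 0 0 0;-1 0.008 -0.22 -0.085 0 0 0;-1 0.008 -0.22 -0.085 0 0 0;-1 0.008 -0.22 -0.085 0 0 0"}}

```text
clock: 32.9
eef_pos: [0.5539, 0.0548, 0.0709]
tool_rot: [-0.002, 1.0, 0.001, -0.0]
ft_force: [-0.0, 0.7, -0.4]
grip_width: 0.0443
grasp_force: 61.3
```

Run:
```python
from h import *
o=bot.get_obs();print(o['eef_pos'],o['grip_width'],o['ft_force'])
plan([.55,.047,-.008],ori(0,90),0)
```

```text
[0.55389573 0.0547644  0.07091886] 0.044263569100956 [-0.04618629  0.69987728 -0.44246608]
shift [-0.008 -0.016 -0.158] turn [-0.002 -0.001 -0.005] rows>= 1.9
```

>>> {"fn": "step_arm", "kwargs": {"targets": "-1 -0.008 -0.018 -0.02 0 0 0;-1 -0.008 -0.018 -0.06 0 0 0;-1 -0.008 -0.018 -0.1 0 0 0;-1 -0.008 -0.018 -0.13 0 0 0;-1 -0.008 -0.018 -0.147 0 0 0;-1 -0.008 -0.018 -0.147 0 0 0;-1 -0.008 -0.018 -0.147 0 0 0"}}

```text
clock: 33.48
eef_pos: [0.5502, 0.0458, -0.0025]
tool_rot: [-0.002, 1.0, 0.001, -0.0]
ft_force: [0.0, 0.4, 0.6]
grip_width: 0.0447
grasp_force: 61.3
```

>>> {"fn": "step_arm", "kwargs": {"targets": "-1 0 0 -0.005 0 0 0;-1 0 0 -0.007 0 0 0;-1 0 0 -0.007 0 0 0;-1 0 0 -0.007 0 0 0"}}

```text
clock: 33.82
eef_pos: [0.55, 0.0454, -0.0061]
tool_rot: [-0.002, 1.0, 0.001, -0.0]
ft_force: [0.0, -0.3, -0.1]
grip_width: 0.0446
grasp_force: 61.3
```

>>> {"fn": "step_arm", "kwargs": {"targets": "-1 0 0 -0.004 0 0 0;-1 0 0 -0.004 0 0 0;0 0 0 -0.004 0 0 0;0.4 0 0 -0.004 0 0 0;0.4 0 0 -0.004 0 0 0;0.4 0 0 0.04 0 0 0;0.4 0 0 0.1 0 0 0;0.4 0 0 0.18 0 0 0;0.4 0 0 0.26 0 0 0;0.4 0 0 0.3 0 0 0"}}

```text
clock: 34.65
eef_pos: [0.5517, 0.0455, 0.1484]
tool_rot: [-0.002, 1.0, 0.001, 0.003]
ft_force: [0.5, -0.5, 1.1]
grip_width: 0.0597
grasp_force: 0.0
```

>>> {"fn": "step_arm", "kwargs": {"targets": "-0.3 0 0.08 0 0 0 0;-0.5 0 0.16 0 0 0 0;-0.5 0 0.24 0 0 0 0;-0.5 0 0.32 0 0 0 0;-0.5 0 0.4 0 0 0 0;-0.5 0 0.4 0 0 0 0;-0.5 0 0.4 0 0 0 0"}}

```text
clock: 35.23
eef_pos: [0.5488, 0.2476, 0.1427]
tool_rot: [-0.004, 1.0, 0.0, -0.001]
ft_force: [-0.5, -1.4, 1.2]
grip_width: 0.0215
grasp_force: 0.0
```

```bash
cat > m.py <<'E'
from h import *
b,j=snap('top'); o=bot.get_obs();print(o['eef_pos'],o['grip_width'])
# dishes on bench: left zone
g=b.min(2).astype(int)
for c in cv2.findContours((g[195:300,140:235]>110).astype(np.uint8),0,2)[0]:
    if cv2.contourArea(c)>100:(u,v),r=cv2.minEnclosingCircle(c);print('bench blob',u+140,v+195,r)
# dishes in bay: lids are greyer than floor
z=cv2.GaussianBlur(b,(3,3),0).min(2)[207:255,244:322]; print('floor med',np.median(z))
m=(z<np.median(z)-18).astype(np.uint8)
for c in cv2.findContours(cv2.morphologyEx(m,cv2.MORPH_OPEN,np.ones((3,3))),0,2)[0]:
    if cv2.contourArea(c)>60:(u,v),r=cv2.minEnclosingCircle(c);print('bay dish',u+244,v+207,r,onz(j,u+244,v+207,.034).round(3))
bl=((b[:,:,2].astype(int)-b[:,:,0]>50)&(b[:,:,2]>120)).astype(np.uint8)[190:262,320:370]
for c in cv2.findContours(bl,0,2)[0]:
    (u,v),r=cv2.minEnclosingCircle(c);print('blue',u+320,v+190,cv2.contourArea(c))
red=((b[:,:,0].astype(int)-b[:,:,1]>80)&(b[:,:,0].astype(int)-b[:,:,2]>80)).astype(np.uint8)[250:280,290:340]
y,x=np.nonzero(red);print('knob',x.mean()+290,y.mean()+250,onz(j,x.mean()+290,y.mean()+250,.102))
k=(b.max(2)<60).astype(np.uint8)[170:262,250:330]
for c in cv2.findContours(k,0,2)[0]:
    if cv2.contourArea(c)>40:(u,v),(w,h),t=cv2.minAreaRect(c);print('handle',u+250,v+170,w,h,t,onz(j,u+250,v+170,.08))
E
python3 m.py
```

```text
[0.5489225  0.24599451 0.14275504] 0.021188227615604203
bench blob 147.5 275.0 25.144681930541992
floor med 195.0
bay dish 283.0 209.0 38.052696228027344 [0.616 0.001 0.034]
blue 352.0 238.0 9.5
blue 342.0 236.5 2.0
blue 342.5 229.5 2.0
blue 325.5 228.5 1.5
blue 351.0 224.5 2.0
knob 316.04 264.6 [ 0.4632119  -0.08285699  0.102     ]
handle 264.0 259.0 4.0 28.0 90.0 [0.47776257 0.04824757 0.08      ]
```

Run:
```python
from h import *
b,j=snap('top')
d=(b.max(2)<75).astype(np.uint8)[180:204,262:300]
y,x=np.nonzero(cv2.morphologyEx(d,cv2.MORPH_OPEN,np.ones((2,2))));print('handle',x.min()+262,x.max()+262,y.min()+180,y.max()+180,onz(j,x.mean()+262,y.mean()+180,.075))
z=cv2.resize(b[205:258,242:324].min(2),None,fx=6,fy=6,interpolation=2);z=cv2.GaussianBlur(z,(9,9),0)
c=cv2.HoughCircles(z,cv2.HOUGH_GRADIENT,1.5,150,param1=50,param2=25,minRadius=45,maxRadius=80)
for u,v,r in ([] if c is None else c[0]):print('circ',onz(j,u/6+242,v/6+205,.033).round(3),r/6*2*2.65)
for p in([.551,-.04,.033],[.55,.045,.033],[.55,.09,.008]):
  u,v=proj(j,p).astype(int);print(p,b[v-1:v+2,u-1:u+2].mean((0,1)))
p=b[195:300,140:175].min(2)
print((p>110).sum(), [tuple(np.array(q)+[140,195]) for q in [c.mean((0,1)).astype(int) for c in cv2.findContours((p>110).astype(np.uint8),0,2)[0]]])
plan([.675,.005,.14],ori(0,90),0)
```

```text
handle 270 293 193 197 [0.64673736 0.00427073 0.075     ]
[0.551, -0.04, 0.033] [162.55555556 164.11111111 162.55555556]
[0.55, 0.045, 0.033] [167.44444444 168.44444444 167.11111111]
[0.55, 0.09, 0.008] [210.11111111 211.88888889 202.77777778]
686 [(np.int64(159), np.int64(296)), (np.int64(157), np.int64(290)), (np.int64(155), np.int64(284)), (np.int64(147), np.int64(273)), (np.int64(149), np.int64(225)), (np.int64(146), np.int64(213)), (np.int64(157), np.int64(200)), (np.int64(145), np.int64(197))]
shift [ 0.252 -0.48  -0.006] turn [-0.    -0.003 -0.005] rows>= 6.5
```

Both dish lids show in the bay where placed. Next I'll go behind the cover handle at (.647, .004) with shut fingers.

>>> {"fn": "step_arm", "kwargs": {"targets": "-1 0.04 -0.08 0 0 0 0;-1 0.08 -0.16 0 0 0 0;-1 0.12 -0.24 0 0 0 0;-1 0.16 -0.32 0 0 0 0;-1 0.2 -0.4 0 0 0 0;-1 0.25 -0.48 0 0 0 0;-1 0.25 -0.48 0 0 0 0;-1 0.25 -0.48 0 0 0 0;-1 0.25 -0.48 0 0 0 0"}}

```text
clock: 36.08
eef_pos: [0.6742, 0.0017, 0.1427]
tool_rot: [0.001, 1.0, 0.001, -0.001]
ft_force: [-0.7, 0.4, -0.6]
grip_width: -0.0001
grasp_force: 0.0
```

Run:
```python
from h import *
o=bot.get_obs();print(o['eef_pos'],o['grip_width'],o['joint_pos'])
plan([.676,.004,.045],ori(0,90),0)
```

```text
[0.67416002 0.00172125 0.14273405] -0.00011716696633389217 [0.00183632 0.6257005  0.44282272 1.39039132 0.00145085 0.00393671]
shift [ 0.004  0.005 -0.195] turn [-0.002 -0.003  0.003] rows>= 2.3
```

>>> {"fn": "step_arm", "kwargs": {"targets": "-1 0.006 0.004 -0.05 0 0 0;-1 0.006 0.004 -0.1 0 0 0;-1 0.006 0.004 -0.14 0 0 0;-1 0.006 0.004 -0.16 0 0 0;-1 0.006 0.004 -0.17 0 0 0;-1 0.006 0.004 -0.17 0 0 0"}}

```text
clock: 36.58
eef_pos: [0.6763, 0.0079, 0.0574]
tool_rot: [-0.002, 1.0, 0.001, -0.002]
ft_force: [0.7, -0.2, 0.5]
grip_width: 0.0
grasp_force: 0.0
```

>>> {"fn": "step_arm", "kwargs": {"targets": "-1 0 0 -0.01 0 0 0;-1 0 0 -0.02 0 0 0;-1 0 0 -0.02 0 0 0"}}

```text
clock: 36.83
eef_pos: [0.6776, 0.0075, 0.0484]
tool_rot: [-0.002, 1.0, 0.001, -0.0]
ft_force: [0.2, 0.4, -0.4]
grip_width: 0.0003
grasp_force: 0.0
```

>>> {"fn": "step_arm", "kwargs": {"targets": "-1 -0.01 -0.006 -0.006 0 0 0;-1 -0.03 -0.006 -0.006 0 0 0;-1 -0.05 -0.006 -0.006 0 0 0;-1 -0.07 -0.006 -0.006 0 0 0;-1 -0.09 -0.006 -0.006 0 0 0;-1 -0.11 -0.006 -0.006 0 0 0;-1 -0.13 -0.006 -0.006 0 0 0;-1 -0.15 -0.006 -0.006 0 0 0"}}

```text
clock: 37.5
eef_pos: [0.6032, 0.0045, 0.0459]
tool_rot: [-0.002, 1.0, 0.001, 0.001]
ft_force: [3.1, 1.8, -2.3]
grip_width: -0.0
grasp_force: 1.2
```

>>> {"fn": "step_arm", "kwargs": {"targets": "-1 -0.02 0 0 0 0 0;-1 -0.04 0 0 0 0 0;-1 -0.06 0 0 0 0 0;-1 -0.08 0 0 0 0 0;-1 -0.1 0 0 0 0 0;-1 -0.11 0 0 0 0 0;-1 -0.11 0 0 0 0 0"}}

```text
clock: 38.08
eef_pos: [0.5468, 0.0042, 0.0458]
tool_rot: [-0.002, 1.0, 0.001, -0.0]
ft_force: [-0.8, -0.0, 0.7]
grip_width: -0.0001
grasp_force: 0.0
```

>>> {"fn": "step_arm", "kwargs": {"targets": "-1 -0.006 0 0 0 0 0;-1 -0.012 0 0 0 0 0;-1 -0.018 0 0 0 0 0"}}

```text
clock: 38.33
eef_pos: [0.5396, 0.0042, 0.0457]
tool_rot: [-0.002, 1.0, 0.001, 0.0]
ft_force: [1.8, 0.3, 1.4]
grip_width: -0.0
grasp_force: 1.1
```

Run:
```python
from h import *
b,j=snap('top');o=bot.get_obs();print(o['eef_pos'],o['ft_force'])
k=((b[:,:,0]>150)&(b[:,:,2]<120)&(b[:,:,1]>100)).astype(np.uint8)[190:290,325:355]
y,x=np.nonzero(k);print('keeper',x.mean()+325,y.min()+190,y.max()+190,onz(j,x.mean()+325,y.mean()+190,.066) if len(x) else None)
```

```text
[0.53852948 0.00421053 0.04554932] [ 1.32258028 -0.43626291  1.70799939]
keeper 340.02247191011236 252 269 [ 0.47516762 -0.14740082  0.066     ]
```

>>> {"fn": "step_arm", "kwargs": {"targets": "-1 -0.006 0 0 0 0 0;-1 -0.01 0 0 0 0 0;-1 -0.01 0 0 0 0 0"}}

```text
clock: 38.63
eef_pos: [0.5377, 0.0042, 0.0459]
tool_rot: [-0.002, 1.0, 0.0, 0.003]
ft_force: [9.8, 0.4, -5.0]
grip_width: -0.0
grasp_force: 4.9
```

>>> {"fn": "step_arm", "kwargs": {"targets": "-1 -0.004 0 0 0 0 0;-1 -0.008 0 0 0 0 0;-1 -0.008 0 0 0 0 0"}}

```text
clock: 38.88
eef_pos: [0.5377, 0.0042, 0.0463]
tool_rot: [-0.002, 1.0, 0.0, 0.007]
ft_force: [17.8, 0.4, -12.1]
grip_width: -0.0
grasp_force: 8.8
```

The cover is hard against its stop. I'll back off, lift, and go beside the knob on its +y side.

>>> {"fn": "step_arm", "kwargs": {"targets": "-1 0.03 0 0.01 0 0 0;-1 0.04 0 0.06 0 0 0;-1 0.04 0 0.12 0 0 0;-1 0.02 0 0.18 0 0 0;-1 -0.06 -0.03 0.2 0 0 0;-1 -0.12 -0.06 0.2 0 0 0;-1 -0.14 -0.09 0.2 0 0 0;-1 -0.14 -0.09 0.2 0 0 0;-1 -0.14 -0.09 0.2 0 0 0"}}

```text
clock: 39.63
eef_pos: [0.4586, -0.041, 0.1452]
tool_rot: [-0.001, 1.0, 0.001, -0.001]
ft_force: [0.2, -0.2, 0.4]
grip_width: -0.0001
grasp_force: 0.0
```

Run:
```python
from h import *
o=bot.get_obs();print(o['eef_pos'],o['ft_force'])
plan([.463,-.048,.064],ori(0,90),0)
s,k=snap('side')
red=((s[:,:,0].astype(int)-s[:,:,1]>80)&(s[:,:,0].astype(int)-s[:,:,2]>80)&(s[:,:,1]<70)).astype(np.uint8)[195:235,335:365]
y,x=np.nonzero(red);print(x.mean()+335,y.mean()+195,proj(k,[.463,-.083,.089]),onz(k,x.mean()+335,y.mean()+195,.089))
```

```text
[ 0.4585943  -0.04103255  0.14521536] [ 0.22936029 -0.17388487  0.37357894]
shift [ 0.009 -0.014 -0.162] turn [-0.002 -0.003 -0.002] rows>= 2.0
350.8 209.4 [350.95249507 208.71282907] [ 0.46029743 -0.07892081  0.089     ]
```

>>> {"fn": "step_arm", "kwargs": {"targets": "-1 0.006 -0.006 -0.05 0 0 0;-1 0.006 -0.006 -0.1 0 0 0;-1 0.006 -0.006 -0.14 0 0 0;-1 0.006 -0.006 -0.158 0 0 0;-1 0.006 -0.006 -0.158 0 0 0;-1 0.006 -0.006 -0.158 0 0 0"}}

```text
clock: 40.18
eef_pos: [0.4628, -0.0432, 0.066]
tool_rot: [-0.002, 1.0, 0.001, -0.001]
ft_force: [-0.2, -0.1, -0.4]
grip_width: 0.0
grasp_force: 0.0
```

>>> {"fn": "step_arm", "kwargs": {"targets": "-1 0 -0.01 0 0 0 0;-1 0 -0.025 0 0 0 0;-1 0 -0.04 0 0 0 0;-1 0 -0.055 0 0 0 0;-1 0 -0.07 0 0 0 0;-1 0 -0.085 0 0 0 0;-1 0 -0.085 0 0 0 0"}}

```text
clock: 40.77
eef_pos: [0.4628, -0.0878, 0.0666]
tool_rot: [-0.001, 1.0, 0.0, -0.0]
ft_force: [0.1, -0.3, 0.5]
grip_width: -0.0002
grasp_force: 0.0
```

>>> {"fn": "step_arm", "kwargs": {"targets": "-1 0 -0.006 0 0 0 0;-1 0 -0.012 0 0 0 0;-1 0 -0.018 0 0 0 0;-1 0 -0.018 0 0 0 0"}}

```text
clock: 41.1
eef_pos: [0.4624, -0.0955, 0.0662]
tool_rot: [-0.002, 1.0, 0.0, -0.001]
ft_force: [0.3, 0.3, 0.5]
grip_width: -0.0
grasp_force: 0.3
```

>>> {"fn": "step_arm", "kwargs": {"targets": "-1 0 -0.006 0 0 0 0;-1 0 -0.012 0 0 0 0;-1 0 -0.012 0 0 0 0"}}

```text
clock: 41.35
eef_pos: [0.4623, -0.1012, 0.0661]
tool_rot: [-0.002, 1.0, 0.001, -0.001]
ft_force: [0.3, 2.1, 1.1]
grip_width: 0.0002
grasp_force: 0.9
```

```bash
cat > k.py <<'E'
from h import *
o=bot.get_obs();print(o['eef_pos'],o['ft_force'])
s,k=snap('side')
red=((s[:,:,0].astype(int)-s[:,:,1]>80)&(s[:,:,0].astype(int)-s[:,:,2]>80)&(s[:,:,1]<70)).astype(np.uint8)[195:245,325:400]
y,x=np.nonzero(red);print(len(x), (x.mean()+325,y.mean()+195,onz(k,x.mean()+325,y.mean()+195,.089)) if len(x) else 0)
E
python3 k.py
```

```text
[ 0.46229427 -0.10124738  0.06610809] [0.3170228  2.05037466 1.07798792]
5 (np.float64(357.6), np.float64(208.2), array([ 0.45114404, -0.09926747,  0.089     ]))
```

>>> {"fn": "step_arm", "kwargs": {"targets": "-1 0 -0.006 0 0 0 0;-1 0 -0.012 0 0 0 0;-1 0 -0.016 0 0 0 0;-1 0 -0.016 0 0 0 0"}}

```text
clock: 41.73
eef_pos: [0.4622, -0.102, 0.066]
tool_rot: [-0.004, 1.0, 0.009, -0.001]
ft_force: [1.6, 21.1, 4.4]
grip_width: -0.0003
grasp_force: 10.8
```

>>> {"fn": "step_arm", "kwargs": {"targets": "-1 0 -0.006 0 0 0 0;-1 0 -0.01 0 0 0 0;-1 0 -0.01 0 0 0 0"}}

```text
clock: 41.98
eef_pos: [0.4622, -0.1023, 0.066]
tool_rot: [-0.005, 1.0, 0.013, -0.0]
ft_force: [0.9, 33.4, 6.0]
grip_width: -0.0002
grasp_force: 17.5
```

The bolt has hit a hard stop. I'll retreat and verify.

>>> {"fn": "step_arm", "kwargs": {"targets": "-1 0 0.03 0 0 0 0;-1 0 0.06 0 0 0 0;-1 0 0.07 0.06 0 0 0;-1 0 0.07 0.14 0 0 0;-1 -0.06 0.14 0.2 0 0 0;-1 -0.12 0.22 0.2 0 0 0;-1 -0.16 0.3 0.2 0 0 0;-1 -0.16 0.38 0.2 0 0 0;-1 -0.16 0.4 0.2 0 0 0;-1 -0.16 0.4 0.2 0 0 0"}}

```text
clock: 42.82
eef_pos: [0.3818, 0.0893, 0.1666]
tool_rot: [-0.005, 1.0, 0.001, 0.0]
ft_force: [0.1, -1.0, -0.1]
grip_width: 0.0001
grasp_force: 0.0
```

>>> {"fn": "step_arm", "kwargs": {"targets": "-1 -0.05 0.08 0 0 0 0;-1 -0.1 0.15 0 0 0 0;-1 -0.1 0.15 0 0 0 0;-1 -0.1 0.15 0 0 0 0"}}

```text
clock: 43.15
eef_pos: [0.3316, 0.1616, 0.1662]
tool_rot: [-0.004, 1.0, 0.0, -0.001]
ft_force: [0.5, -0.2, 0.0]
grip_width: 0.0003
grasp_force: 0.0
```

```bash
python3 k.py
python3 - <<'E'
from h import *
b,j=snap('top','tend.png')
red=((b[:,:,0].astype(int)-b[:,:,1]>80)&(b[:,:,0].astype(int)-b[:,:,2]>80)).astype(np.uint8)[250:280,290:360]
y,x=np.nonzero(red);print('knob',onz(j,x.mean()+290,y.mean()+250,.102))
k=((b[:,:,0]>150)&(b[:,:,2]<120)&(b[:,:,1]>100)).astype(np.uint8)[190:290,325:360]
y,x=np.nonzero(k);print('keeper',y.min()+190,y.max()+190,onz(j,x.mean()+325,y.mean()+190,.066))
d=(b.max(2)<80).astype(np.uint8)[200:262,262:300]
y,x=np.nonzero(cv2.morphologyEx(d,cv2.MORPH_OPEN,np.ones((2,3))));print('handle',onz(j,x.mean()+262,y.mean()+200,.075) if len(x) else 0,len(x))
o=((b[:,:,0]>150)&(b[:,:,1]<150)&(b[:,:,2]<80)).astype(np.uint8)[270:340,370:450]
y,x=np.nonzero(o);print('cup',onz(j,x.mean()+370,y.mean()+270,.06))
g=(b.min(2)>110).astype(np.uint8);g[:150]=0
for c in cv2.findContours(g,0,2)[0]:
    a=cv2.contourArea(c)
    if 15<a<700:(u,v),r=cv2.minEnclosingCircle(c);print('pale',round(u),round(v),round(r,1),a) if 130<u<440 and v<350 else 0
E
```

```text
[0.33161328 0.16158614 0.16615424] [ 0.49152131 -0.16481156  0.04492609]
18 (np.float64(357.8333333333333), np.float64(205.0), array([ 0.46482475, -0.11783498,  0.089     ]))
knob [ 0.4626245  -0.11471655  0.102     ]
keeper 252 270 [ 0.47238118 -0.14391774  0.066     ]
handle [0.55900625 0.01841254 0.075     ] 145
cup [ 0.39444946 -0.33452584  0.06      ]
pale 272 339 9.3 241.5
pale 188 336 20.6 510.0
pale 220 310 13.0 136.0
pale 353 301 2.8 15.5
```

The two views disagree on how far the bolt travelled (32 vs 39 mm), so I'll measure more carefully.

Run:
```python
from h import *
j=bot.camera_info('top')
def knob(f,u0,u1):
    b=cv2.imread(f)[:,:,::-1].astype(float)
    wt=np.clip((b[:,:,0]-b[:,:,1]-15),0,None)*(np.abs(b[:,:,1]-b[:,:,2])<40); wt=wt[255:275,u0:u1]
    x=np.arange(u0,u1);y=np.arange(255,275)
    u=(wt.sum(0)*x).sum()/wt.sum();v=(wt.sum(1)*y).sum()/wt.sum();print(f,u,v,onz(j,u,v,.1))
    return b
knob('pics/top0.png',305,335);b=knob('pics/tend.png',305,350)
for v in(261,263,265,267): print([tuple(int(c) for c in b[v,u]) for u in range(322,352,2)])
print('x spans handle:');print([int(c) for c in b[205:262,281].max(1)])
```

```text
pics/top0.png 315.9819419000262 264.6838523946611 [ 0.46308148 -0.08285678  0.1       ]
pics/tend.png 329.0506625097428 264.90439075084436 [ 0.46266411 -0.11533067  0.1       ]
[(147, 149, 150), (185, 190, 189), (181, 182, 179), (192, 179, 176), (189, 178, 174), (201, 200, 197), (222, 223, 218), (209, 207, 190), (204, 168, 101), (219, 174, 86), (219, 176, 88), (226, 218, 184), (227, 228, 223), (225, 227, 221), (225, 227, 221)]
[(169, 171, 169), (173, 174, 174), (173, 133, 133), (238, 107, 102), (242, 109, 103), (217, 174, 170), (209, 209, 202), (193, 190, 179), (203, 168, 100), (219, 173, 85), (219, 179, 93), (226, 220, 186), (226, 227, 222), (226, 228, 222), (225, 228, 222)]
[(178, 181, 178), (173, 171, 170), (185, 95, 94), (246, 102, 92), (248, 91, 81), (225, 146, 146), (179, 180, 179), (182, 180, 174), (203, 168, 103), (218, 173, 84), (219, 178, 91), (215, 207, 174), (225, 226, 221), (226, 228, 222), (228, 230, 224)]
[(171, 173, 173), (168, 168, 168), (153, 115, 111), (222, 100, 94), (236, 114, 107), (202, 165, 163), (183, 185, 181), (184, 184, 175), (204, 170, 106), (215, 170, 80), (217, 173, 86), (208, 195, 168), (225, 226, 221), (228, 228, 222), (227, 229, 223)]
x spans handle:
[232, 227, 220, 218, 225, 235, 240, 242, 241, 243, 241, 244, 242, 242, 242, 243, 241, 243, 242, 242, 242, 243, 242, 243, 242, 243, 244, 243, 243, 243, 243, 243, 242, 243, 238, 204, 122, 80, 81, 79, 98, 161, 222, 240, 241, 235, 231, 231, 231, 219, 196, 203, 218, 223, 220, 221, 220]
```

Run:
```python
from h import *
j=bot.camera_info('top');k=bot.camera_info('side')
A=cv2.imread('pics/top0.png').astype(float);B=cv2.imread('pics/tend.png').astype(float)
for n,I in(('0',A),('end',B)):
    print(n,'green rows v, u=318..352')
    for v in range(258,273): print(v,*[int(c) for c in I[v,318:353,1]])
def hv(I,v0,v1):
    w=np.clip(140-I[v0:v1,272:291].max(2),0,None).sum(1);return (w*np.arange(v0,v1)).sum()/w.sum()
a,b=hv(A,186,204),hv(B,234,252);print('handle',onz(j,281,a,.078),onz(j,281,b,.078))
S=cv2.imread('pics/side0.png').astype(float);s,_=snap('side');s=s[:,:,::-1].astype(float)
for I in(S,s):
    w=np.clip(I[:,:,2]-I[:,:,1]-40,0,None)*(np.abs(I[:,:,1]-I[:,:,0])<30);w[:,:330]=0;w[:,372:]=0;w[:195]=0;w[222:]=0
    y,x=np.mgrid[:420,:560];u,v=(w*x).sum()/w.sum(),(w*y).sum()/w.sum();print('side',u,v,onz(k,u,v,.089))
```

```text
0 green rows v, u=318..352
258 233 232 232 231 231 232 231 232 230 229 229 228 230 229 230 228 229 228 229 229 232 231 230 228 230 228 230 231 231 230 230 233 234 233 232
259 222 224 221 216 218 222 224 226 225 223 222 224 223 225 227 230 230 230 232 232 232 234 234 232 233 232 232 233 232 233 233 233 234 235 235
260 204 202 188 174 177 196 212 213 208 208 207 206 207 210 219 225 231 230 231 232 233 234 233 232 233 233 234 232 234 234 233 235 234 235 235
261 183 190 169 148 156 183 198 200 194 191 194 198 196 204 212 224 231 231 233 233 232 233 233 233 233 233 234 234 235 234 234 235 234 235 234
262 156 180 173 164 167 181 190 188 176 177 191 191 193 194 211 225 231 231 234 232 233 232 232 235 233 233 234 235 234 235 233 234 234 234 235
263 127 163 175 179 175 179 183 176 166 172 188 191 180 184 208 224 232 233 233 233 233 233 232 232 235 235 235 234 235 236 235 235 234 235 234
264 109 152 169 181 180 179 180 177 165 173 189 189 177 181 203 223 232 234 232 233 232 232 232 232 235 235 235 235 235 236 235 234 236 235 235
265 111 156 183 191 191 190 187 186 175 183 193 190 182 187 203 2
[... 2799 characters left out ...]
224 228 228 226 227 228 228 226
270 186 180 167 148 160 177 188 183 179 175 174 176 177 184 200 217 224 224 211 183 176 180 179 180 180 192 215 227 227 227 226 228 226 226 227
271 192 189 180 163 170 185 192 193 188 186 190 189 189 193 200 219 223 225 215 200 202 205 203 204 205 211 221 227 228 226 226 227 227 228 227
272 210 212 205 199 203 208 209 210 201 193 199 204 206 208 210 220 225 226 224 222 222 222 223 225 224 226 226 227 228 227 226 226 227 228 228
handle [0.64899771 0.00545061 0.078     ] [0.51854628 0.00494268 0.078     ]
side 350.7564234326824 208.11819116135663 [ 0.46604796 -0.08588456  0.089     ]
side 357.9083414161009 204.43161978661493 [ 0.46721954 -0.12125234  0.089     ]
```

The handle moved 130.5 mm, so the cover is fully shut, and the rod shows just past the keeper. I'll push the bolt again with the fingertips higher, to rule out the finger having hit something other than the bolt's stop.

Run:
```python
from h import *
plan([.463,-.06,.15],ori(0,90),0)
```

```text
shift [ 0.259 -0.44  -0.032] turn [-0.    -0.001 -0.003] rows>= 6.1
```

>>> {"fn": "step_arm", "kwargs": {"targets": "-1 0.05 -0.07 0 0 0 0;-1 0.1 -0.14 0 0 0 0;-1 0.15 -0.21 0 0 0 0;-1 0.2 -0.28 0 0 0 0;-1 0.25 -0.35 0 0 0 0;-1 0.263 -0.42 0 0 0 0;-1 0.263 -0.44 0 0 0 0;-1 0.263 -0.44 0 0 0 0;-1 0.263 -0.44 0 0 0 0"}}

```text
clock: 44.05
eef_pos: [0.4634, -0.061, 0.1658]
tool_rot: [0.0, 1.0, 0.001, -0.001]
ft_force: [-0.5, -0.3, -0.1]
grip_width: 0.0001
grasp_force: 0.0
```

Run:
```python
from h import *
print(bot.get_obs()['eef_pos'])
plan([.463,-.07,.073],ori(0,90),0)
```

```text
[ 0.46343207 -0.06099056  0.16575093]
shift [-0.001 -0.018 -0.186] turn [-0.002 -0.003  0.001] rows>= 2.2
```

>>> {"fn": "step_arm", "kwargs": {"targets": "-1 0 0 -0.06 0 0 0;-1 0 0 -0.12 0 0 0;-1 0 0 -0.17 0 0 0;-1 0 0 -0.186 0 0 0;-1 0 0 -0.186 0 0 0;-1 0 -0.03 -0.186 0 0 0;-1 0 -0.06 -0.186 0 0 0;-1 0 -0.07 -0.186 0 0 0;-1 0 -0.074 -0.186 0 0 0;-1 0 -0.074 -0.186 0 0 0"}}

```text
clock: 44.88
eef_pos: [0.4648, -0.0962, 0.0744]
tool_rot: [-0.002, 1.0, 0.001, 0.0]
ft_force: [0.5, 0.5, 0.6]
grip_width: 0.0001
grasp_force: 0.0
```

>>> {"fn": "step_arm", "kwargs": {"targets": "-1 0 -0.006 0 0 0 0;-1 0 -0.012 0 0 0 0;-1 0 -0.018 0 0 0 0;-1 0 -0.018 0 0 0 0"}}

```text
clock: 45.22
eef_pos: [0.464, -0.1054, 0.0733]
tool_rot: [-0.002, 1.0, 0.001, -0.001]
ft_force: [-0.5, -0.2, 0.3]
grip_width: -0.0002
grasp_force: 0.0
```

>>> {"fn": "step_arm", "kwargs": {"targets": "-1 0 -0.006 0 0 0 0;-1 0 -0.01 0 0 0 0;-1 0 -0.01 0 0 0 0"}}

```text
clock: 45.47
eef_pos: [0.464, -0.1105, 0.0732]
tool_rot: [-0.002, 1.0, 0.001, -0.001]
ft_force: [-0.3, -0.8, -0.3]
grip_width: -0.0002
grasp_force: 0.0
```

>>> {"fn": "step_arm", "kwargs": {"targets": "-1 0 0.01 0.05 0 0 0;0 0 -0.012 0.1 0 0 0;0 0 -0.012 0.1 0 0 0;0 0 -0.012 0.1 0 0 0;0 0 -0.012 0.1 0 0 0;0 0 -0.012 0.06 0 0 0;0 0 -0.012 0.02 0 0 0;0 0 -0.012 -0.02 0 0 0;0 0 -0.012 -0.02 0 0 0"}}

```text
clock: 46.22
eef_pos: [0.4595, -0.1148, 0.0585]
tool_rot: [-0.002, 1.0, 0.002, -0.006]
ft_force: [-0.6, 0.1, -0.2]
grip_width: 0.0426
grasp_force: 0.0
```

>>> {"fn": "step_arm", "kwargs": {"targets": "-1 0 0 0 0 0 0;-1 0 0 0 0 0 0;-1 0 0 0 0 0 0;-1 0 0 0 0 0 0"}}

```text
clock: 46.55
eef_pos: [0.4643, -0.1152, 0.064]
tool_rot: [-0.002, 1.0, 0.002, -0.0]
ft_force: [-0.7, 4.6, 0.3]
grip_width: 0.0111
grasp_force: 58.5
```

Run:
```python
from h import *
o=bot.get_obs();print(o['eef_pos'],o['ft_force'],o['grip_width'])
j=bot.camera_info('top');k=bot.camera_info('side')
for y in(-.083,-.116,-.123):print(y,proj(k,[.463,y,.089]),proj(j,[.463,y,.1]))
```

```text
[ 0.46429756 -0.11523461  0.06395201] [-0.67219868  4.60820437  0.33282615] 0.011123369219162873
-0.083 [350.95249507 208.71282907] [316.03989323 264.71702253]
-0.116 [357.93656959 205.35769065] [329.31788993 264.76953044]
-0.123 [359.39423535 204.65743032] [332.13719875 264.78067941]
```

The knob is gripped at y = -.115, which matches the cameras, so it has travelled about 33 mm so far. Now I'll push it on while gripped.

>>> {"fn": "step_arm", "kwargs": {"targets": "-1 0 -0.004 0 0 0 0;-1 0 -0.008 0 0 0 0;-1 0 -0.012 0 0 0 0;-1 0 -0.012 0 0 0 0"}}

```text
clock: 46.88
eef_pos: [0.4643, -0.1153, 0.0639]
tool_rot: [-0.004, 1.0, 0.008, 0.0]
ft_force: [-0.3, 20.3, 4.0]
grip_width: 0.0113
grasp_force: 59.1
```

>>> {"fn": "step_arm", "kwargs": {"targets": "-1 0 -0.004 0 0 0 0;-1 0 -0.006 0 0 0 0;-1 0 -0.006 0 0 0 0"}}

```text
clock: 47.13
eef_pos: [0.4643, -0.1154, 0.0638]
tool_rot: [-0.005, 1.0, 0.011, 0.0]
ft_force: [1.7, 27.3, 4.1]
grip_width: 0.0114
grasp_force: 59.3
```

It stops hard again. To learn whether this is the full 40 mm, I'll draw the bolt back to its other stop once and then push it home again.

>>> {"fn": "step_arm", "kwargs": {"targets": "-1 0 0.02 0 0 0 0;-1 0 0.035 0 0 0 0;-1 0 0.05 0 0 0 0;-1 0 0.065 0 0 0 0;-1 0 0.075 0 0 0 0;-1 0 0.075 0 0 0 0"}}

```text
clock: 47.63
eef_pos: [0.4647, -0.087, 0.0639]
tool_rot: [-0.002, 1.0, 0.001, 0.0]
ft_force: [-1.0, 1.5, 4.8]
grip_width: 0.0113
grasp_force: 59.4
```

>>> {"fn": "step_arm", "kwargs": {"targets": "-1 0 0.005 0 0 0 0;-1 0 0.01 0 0 0 0;-1 0 0.014 0 0 0 0;-1 0 0.014 0 0 0 0"}}

```text
clock: 47.97
eef_pos: [0.4648, -0.0807, 0.0638]
tool_rot: [-0.002, 1.0, 0.0, 0.0]
ft_force: [0.3, -0.9, 4.6]
grip_width: 0.0114
grasp_force: 59.6
```

>>> {"fn": "step_arm", "kwargs": {"targets": "-1 0 0.005 0 0 0 0;-1 0 0.01 0 0 0 0;-1 0 0.014 0 0 0 0;-1 0 0.014 0 0 0 0"}}

```text
clock: 48.3
eef_pos: [0.4648, -0.0751, 0.0639]
tool_rot: [-0.001, 1.0, -0.001, 0.0]
ft_force: [-0.5, -4.8, 5.5]
grip_width: 0.0113
grasp_force: 59.5
```

>>> {"fn": "step_arm", "kwargs": {"targets": "-1 0 0.004 0 0 0 0;-1 0 0.006 0 0 0 0;-1 0 0.006 0 0 0 0"}}

```text
clock: 48.55
eef_pos: [0.4648, -0.0751, 0.0639]
tool_rot: [-0.0, 1.0, -0.004, 0.0]
ft_force: [-1.8, -11.9, 4.6]
grip_width: 0.011
grasp_force: 59.5
```

The back stop is at -.0751 and the home stop at -.1154, which is exactly the 40 mm stroke. The bolt had been fully home, so I'll push it back to that stop.

>>> {"fn": "step_arm", "kwargs": {"targets": "-1 0 -0.015 0 0 0 0;-1 0 -0.03 0 0 0 0;-1 0 -0.045 0 0 0 0;-1 0 -0.06 0 0 0 0;-1 0 -0.075 0 0 0 0;-1 0 -0.088 0 0 0 0;-1 0 -0.092 0 0 0 0;-1 0 -0.092 0 0 0 0"}}

```text
clock: 49.22
eef_pos: [0.4643, -0.1152, 0.0638]
tool_rot: [-0.002, 1.0, 0.003, -0.0]
ft_force: [-2.0, 3.2, 8.5]
grip_width: 0.0113
grasp_force: 60.0
```

>>> {"fn": "step_arm", "kwargs": {"targets": "-1 0 -0.005 0 0 0 0;-1 0 -0.009 0 0 0 0;-1 0 -0.009 0 0 0 0"}}

```text
clock: 49.47
eef_pos: [0.4643, -0.1152, 0.0637]
tool_rot: [-0.003, 1.0, 0.007, 0.0]
ft_force: [-1.1, 14.6, 9.5]
grip_width: 0.011
grasp_force: 60.2
```

>>> {"fn": "step_arm", "kwargs": {"targets": "0 0 0.004 0 0 0 0;0 0 0.004 0 0 0 0;0 0 0.004 0 0 0 0;0 0 0.004 0 0 0 0;0 0 0.004 0.06 0 0 0;0 0 0.004 0.12 0 0 0;0 0 0.004 0.18 0 0 0;0 -0.08 0.08 0.2 0 0 0;0 -0.14 0.16 0.2 0 0 0;0 -0.2 0.24 0.2 0 0 0"}}

```text
clock: 50.3
eef_pos: [0.3825, -0.0254, 0.1636]
tool_rot: [-0.0, 1.0, 0.001, 0.0]
ft_force: [0.1, 0.8, 0.6]
grip_width: 0.0429
grasp_force: 0.0
```

>>> {"fn": "step_arm", "kwargs": {"targets": "0 -0.04 0.08 0 0 0 0;0 -0.06 0.16 0 0 0 0;0 -0.06 0.24 0 0 0 0;0 -0.06 0.24 0 0 0 0;0 -0.06 0.24 0 0 0 0"}}

```text
clock: 50.72
eef_pos: [0.3525, 0.0964, 0.1629]
tool_rot: [-0.005, 1.0, 0.001, -0.0]
ft_force: [0.8, -1.2, 0.2]
grip_width: 0.0425
grasp_force: 0.0
```

Run:
```python
from h import *
print(bot.get_obs()['eef_pos'])
b,j=snap('top','tend2.png');b=b.astype(float)
wt=np.clip((b[:,:,0]-b[:,:,1]-15),0,None)*(np.abs(b[:,:,1]-b[:,:,2])<40); wt=wt[255:275,305:350]
u=(wt.sum(0)*np.arange(305,350)).sum()/wt.sum();print('knob u',u,'(home 329.05)')
w=np.clip(140-b[234:252,272:291].max(2),0,None).sum(1);print('handle',onz(j,281,(w*np.arange(234,252)).sum()/w.sum(),.078))
o=((b[:,:,0]>150)&(b[:,:,1]<150)&(b[:,:,2]<80))[270:340,370:450];y,x=np.nonzero(o);print('cup',onz(j,x.mean()+370,y.mean()+270,.06),len(x))
for p in([.551,-.04,.033],[.55,.045,.033],[.55,.09,.008]):
  u,v=proj(j,p).astype(int);print(p,b[v-1:v+2,u-1:u+2].mean())
print('bench dish spots',[b[v-2:v+3,u-2:u+3].mean() for u,v in((162,280),(160,215))])
```

```text
[0.35246228 0.09640015 0.16291515]
knob u 329.04637149593924 (home 329.05)
handle [0.51859014 0.00494285 0.078     ]
cup [ 0.39327492 -0.33424541  0.06      ] 165
[0.551, -0.04, 0.033] 229.85185185185185
[0.55, 0.045, 0.033] 230.7037037037037
[0.55, 0.09, 0.008] 239.5185185185185
bench dish spots [np.float64(31.92), np.float64(26.253333333333334)]
```

Everything checks out: the cover is shut, the bolt is at its home stop, the cup is in the tray and no dishes remain on the bench. I'll hand it in.

```bash
python3 -c "
from workcell import bot
print(bot.job_done())"
```

```text
the job is handed in; nothing more can be done
None
```

The job is handed in (no verdict was returned): six canisters in the well, the empty cup upright in the tray, both bench dishes flat in the bay, the cover shut to its stop, then the bolt pushed fully home; I drew the bolt back once to confirm its 40 mm stroke and pushed it home again.

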